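# Kit the latched bracket drawer

### The arm

A 6-joint arm with a two-finger parallel gripper is mounted at the origin on a cart in front of the work surface, level with it; the furniture and walls round the work are solid. World frame = base frame: x ahead of the robot, y to its left, z up, the work surface at z = 0. Lengths are in mm, angles in rad, forces in N, time in s.
With the tool pointing down it reaches from about 350 to 975 mm from the base axis. Payload 7.1 kg.
Tool frame: the origin (TCP) lies on the centre line of the jaws, within the pads' length; the fingertips stand 14 mm ahead of it and the grasp point (between the pads) lies 5 mm behind it; x points along the fingers, z is the direction in which the jaws open and shut, and the axes are right-handed (so a half turn about x gives the same grasp; the last joint's range is limited). The gripper opens to 88 mm and grips with 3 to 60 N. Pads are 20 mm wide; open, the fingers measure 115 mm over their backs; the gripper's body (75 mm by 178 mm) begins 61 mm behind the grasp point.
Start: joints at [-1.341, 0.423, 1.63, -0, 1.089, -0.019], TCP at [153.92, -605.734, 236.675] pointing down, gripper open.
Joint ranges: [-3, 3], [-0.9, 2.11], [0.09, 2.58], [-1.31, 4.45], [0.11, 2.69], [-2.54, 2.54]. Speed limits (rad/s): [2.39, 2.39, 3.01, 3.14, 3.14, 3.14].

### API

Orientations are given as a rotation vector (axis times angle).
In Python, from workcell import ctrl gives the robot as it stands.
- The arm moves only by the tool servo_tool, never from a script. Its argument "plan" is a list that holds one entry, the list of rows, each a list of 7 numbers: the shift along the tool's x, y, z in cm, then the turn, a rotation vector about the tool's x, y, z in rad, then the finger opening in cm, from 0 to 8.78. A call has 1 to 8 rows; each row is the pose to reach, as a shift and turn from the pose commanded when the call began, along the tool's axes at that moment; what a row does not reach only later rows make up. A row lasts 1/12 s, in which the tool goes at most 41.7 mm and 7.16 degrees, less where a joint would pass 70% of its speed; a pose out of reach is approached as far as the arm can. A call with a gripper value outside its range is refused whole. The fingers move at their own pace and stop on an object; the grip force is fixed at half the most. Time passes only in rows, so rows that repeat a pose let the fingers close. It gives the time, the measured TCP pose, the force and the opening at its end, in the units of the state.
- ctrl.get_obs(): the state, without advancing time (a new reading comes with each control period).
- ctrl.get_image(name): name is "scene" or "top" or "wrist"; returns the picture (384x512x3 uint8, red, green, blue); there is no depth.
- ctrl.calibration(name): a dict with "K" (3x3 intrinsics, pixels), "dist" ([k1, k2, p1, p2, k3] as OpenCV has them; the pictures are not rectified), "view" (4x4, takes a point from world to camera coordinates). Camera axes: x right, y up, looking along -z (the intrinsics and any distortion apply to the point x, -y, -z); pixel columns grow to the right and rows downward; lengths in mm; the calibration is good to about 2 mm. A picture is of the moment at which its call begins: read the wrist's pose just before it. calibration takes no time and is no camera call; for the wrist camera it gives the pose at the moment of the call.
- ctrl.close_job(): hands the job in, once; it reports no verdict.
The state is a dict: "t": time; "qpos": joint angles; "qvel": joint speeds; "joint_torque": joint torques, N m; "ee_pos": TCP position; "orientation": TCP orientation; "ft_force": force on the tool from outside, world axes, zero at the start; "moment": the same for the moment, N m; "width": finger opening in mm.
Only numpy, scipy, OpenCV 4.12 (cv2) and the standard library are available. Lean on these libraries where they do the work, as an engineer would, in place of code of your own. Each camera call takes 0.05 s, during which the arm holds its last target.

### The job

Take the release rod from its mat, push it through the slot in the cabinet front to press the hidden latch tab so that the drawer springs out, and lay the rod back on its mat. Lay every left-hand bracket flat on its foot in the drawer's left bay and every right-hand one in the right bay (a bracket is left-hand if, seen from above with its side ear at the far end, the ear is on the left), and put exactly two of the three nuts in the middle bay; the third nut stays on the table. Then push the drawer shut until it latches, and leave the other things on the table alone.

Things in the scene. Friction and masses are not known exactly. Their poses are not given: they have to be found in the camera images.
- cabinet: grey sheet-metal parts cabinet fixed on the table, 262 mm wide (y), 180 deep (x), 94 high (roof ribs to 96). Origin: foot of the front face at mid-width; x points into the cabinet (away from the robot), y to its left, z up. A shallow drawer runs in its lower half; the front sheet above the drawer begins 50 mm over the table.
- slot (a point): centre of the upright slot in the cabinet's front face, 14 mm wide (y), 20 high, sheet 6 thick, 72 mm above the table; x straight in. Behind it hides the latch tab, 18 x 20 mm, centred on the slot, its face 34 mm behind the front face. Pushed in 5 to 9 mm (2 to 5 N) it lets the drawer spring out below; it stops at 12 mm and springs back.
- latch (a joint): turn of the latch in rad: 0 at rest, about 0.16 to 0.3 lets the drawer go, 0.42 stop (the tab moves 30 mm per rad)
- drawer (a joint): how far the drawer is out, m: 0 shut, 0.18 fully out. Unlatched, a damped spring drives it out in about 2 s (6 N shut, 2 N out). Push its bar straight in (cabinet +x) until it stops: the latch snaps over the catch (12 mm ramp on the wall between left and middle bay, near the front) and it rests about 2 mm out. Front panel 260 mm wide, 48 high, 6 thick.
- drawer_bar (a point): middle of the front face of the drawer's pull bar, 34 mm above the table; axes as the cabinet's, moves with the drawer. The bar is 100 mm long (y), 8 mm thick, 16 mm high (26 to 42 mm above the table); its front face stands 26 mm in front of the drawer's front panel.
- left_bay (a point): centre of the floor of the drawer's left (cabinet's +y, the left as the robot faces it) bay (axes as the cabinet's; moves with the drawer). Bay: 150 mm (x) by 82 mm (y) inside, walls 28 mm above its floor; bay floor 6 mm above the table. Walls between bays are 4 mm thick.
- middle_bay (a point): centre of the floor of the drawer's middle bay (axes as the cabinet's; moves with the drawer). Bay: 150 mm (x) by 46 mm (y) inside, walls 28 mm above its floor; bay floor 6 mm above the table. Walls between bays are 4 mm thick.
- right_bay (a point): centre of the floor of the drawer's right (-y) bay (axes as the cabinet's; moves with the drawer). Bay: 150 mm (x) by 82 mm (y) inside, walls 28 mm above its floor; bay floor 6 mm above the table. Walls between bays are 4 mm thick.
- release_rod: release rod: wooden handle 70 (x) x 18 (y) x 26 (z) mm with a steel rod of 8 mm diameter that runs 95 mm from the handle's front end along +x. Origin: centre of the handle's underside, z up; the rod's axis is 13 mm above that, its tip at x = 130 mm. Lies level; grip the handle across y. 0.12 kg.
- rod_tip (a point): centre of the free end of the steel rod
- rod_mat: flat black rubber mat 200 (x) x 56 (y) x 3 mm fixed on the table in front of the cabinet, on which the rod lies at the start, along the mat's x. Origin: centre of its underside.
- bracket_l1: Left-hand dark steel bracket; may be absent. Origin: centre of foot's underside, z up. Foot 54 (x) x 26 x 5 mm; on its middle an upright web 54 (x) x 10 (y) mm, top at z 32: grip it across y. A flat ear 20 x 21 x 5 mm with a hole joins the foot at x 7 to 27 mm on the +y side, out to y 34. From above, ear at the far end: ear on the left. 0.12 kg.
- bracket_l2: Left-hand dark steel bracket; may be absent. Origin: centre of foot's underside, z up. Foot 54 (x) x 26 x 5 mm; on its middle an upright web 54 (x) x 10 (y) mm, top at z 32: grip it across y. A flat ear 20 x 21 x 5 mm with a hole joins the foot at x 7 to 27 mm on the +y side, out to y 34. From above, ear at the far end: ear on the left. 0.12 kg.
- bracket_r1: Right-hand dark steel bracket; may be absent. Origin: centre of foot's underside, z up. Foot 54 (x) x 26 x 5 mm; on its middle an upright web 54 (x) x 10 (y) mm, top at z 32: grip it across y. A flat ear 20 x 21 x 5 mm with a hole joins the foot at x 7 to 27 mm on the -y side, out to y 34. From above, ear at the far end: ear on the right. 0.12 kg.
- bracket_r2: Right-hand dark steel bracket; may be absent. Origin: centre of foot's underside, z up. Foot 54 (x) x 26 x 5 mm; on its middle an upright web 54 (x) x 10 (y) mm, top at z 32: grip it across y. A flat ear 20 x 21 x 5 mm with a hole joins the foot at x 7 to 27 mm on the -y side, out to y 34. From above, ear at the far end: ear on the right. 0.12 kg.
- nut_a: M12 steel hexagon nut lying flat, 19 x 22 mm (bump outline round, 22 mm), 10 mm high; origin: centre of its underside. 17 g.
- nut_b: M12 steel hexagon nut lying flat, 19 x 22 mm (bump outline round, 22 mm), 10 mm high; origin: centre of its underside. 17 g.
- nut_c: M12 steel hexagon nut lying flat, 19 x 22 mm (bump outline round, 22 mm), 10 mm high; origin: centre of its underside. 17 g.
- pliers: bystander, leave alone: blue-handled pliers, 60x184x16 mm; origin: centre of its underside
- flap_disc: bystander, leave alone: flap disc, 115x115x10 mm; origin: centre of its underside
- bolt_0: bystander, leave alone: bolt standing on its head, 22x19x51 mm; origin: centre of its underside
- bolt_1: bystander, leave alone: bolt standing on its head, 22x19x51 mm; origin: centre of its underside

How it is judged (in metres and radians):
On the way, in this order (a step that is already met when the one before it is completed fails the run):
1. the rod, through the slot, presses the latch tab (value of joint latch above 0.12 rad and x of rod_tip in the frame of slot above 0.02 m), for 0.02 s.
2. the drawer has sprung fully out (value of joint drawer above 0.16 m), for 0.2 s.
At the end, for the whole second after the job is handed in: Drawer at most 7 mm out; each left-hand bracket flat (tilt under 0.25 rad) in the left bay, each right-hand one in the right bay; exactly two nuts on the middle bay's floor, the third on the table outside; the middle of the rod's handle over the mat; all at rest (value of joint drawer below 0.007 m and x of bracket_l1 in the frame of left_bay between -0.064 and 0.064 m and y of bracket_l1 in the frame of left_bay between -0.036 and 0.036 m and z of bracket_l1 in the frame of left_bay between -0.005 and 0.015 m and angle between each of bracket_l1, bracket_l2, bracket_r1, bracket_r2's own z axis and vertical below 0.25 rad and x of bracket_l2 in the frame of left_bay between -0.064 and 0.064 m and y of bracket_l2 in the frame of left_bay between -0.036 and 0.036 m and z of bracket_l2 in the frame of left_bay between -0.005 and 0.015 m and x of bracket_r1 in the frame of right_bay between -0.064 and 0.064 m and y of bracket_r1 in the frame of right_bay between -0.036 and 0.036 m and z of bracket_r1 in the frame of right_bay between -0.005 and 0.015 m and x of bracket_r2 in the frame of right_bay between -0.064 and 0.064 m and y of bracket_r2 in the frame of right_bay between -0.036 and 0.036 m and z of bracket_r2 in the frame of right_bay between -0.005 and 0.015 m and ((((x of nut_a in the frame of middle_bay below -0.09 m or x of nut_a in the frame of middle_bay above 0.09 m or y of nut_a in the frame of middle_bay below -0.125 m or y of nut_a in the frame of middle_bay above 0.125 m) and height (world z) of nut_a between -0.01 and 0.02 m) and (x of nut_b in the frame of middle_bay between -0.07 and 0.07 m and y of nut_b in the frame of middle_bay between -0.022 and 0.022 m and z of nut_b in the frame of middle_bay between -0.005 and 0.015 m) and (x of nut_c in the frame of middle_bay between -0.07 and 0.07 m and y of nut_c in the frame of middle_bay between -0.022 and 0.022 m and z of nut_c in the frame of middle_bay between -0.005 and 0.015 m)) or ((x of nut_a in the frame of middle_bay between -0.07 and 0.07 m and y of nut_a in the frame of middle_bay between -0.022 and 0.022 m and z of nut_a in the frame of middle_bay between -0.005 and 0.015 m) and ((x of nut_b in the frame of middle_bay below -0.09 m or x of nut_b in the frame of middle_bay above 0.09 m or y of nut_b in the frame of middle_bay below -0.125 m or y of nut_b in the frame of middle_bay above 0.125 m) and height (world z) of nut_b between -0.01 and 0.02 m) and (x of nut_c in the frame of middle_bay between -0.07 and 0.07 m and y of nut_c in the frame of middle_bay between -0.022 and 0.022 m and z of nut_c in the frame of middle_bay between -0.005 and 0.015 m)) or ((x of nut_a in the frame of middle_bay between -0.07 and 0.07 m and y of nut_a in the frame of middle_bay between -0.022 and 0.022 m and z of nut_a in the frame of middle_bay between -0.005 and 0.015 m) and (x of nut_b in the frame of middle_bay between -0.07 and 0.07 m and y of nut_b in the frame of middle_bay between -0.022 and 0.022 m and z of nut_b in the frame of middle_bay between -0.005 and 0.015 m) and ((x of nut_c in the frame of middle_bay below -0.09 m or x of nut_c in the frame of middle_bay above 0.09 m or y of nut_c in the frame of middle_bay below -0.125 m or y of nut_c in the frame of middle_bay above 0.125 m) and height (world z) of nut_c between -0.01 and 0.02 m))) and x of release_rod in the frame of rod_mat between -0.09 and 0.09 m and y of release_rod in the frame of rod_mat between -0.026 and 0.026 m and z of release_rod in the frame of rod_mat below 0.025 m and linear speed of each of release_rod, bracket_l1, bracket_l2, bracket_r1, bracket_r2, nut_a, nut_b, nut_c below 0.02 m/s); the robot touches nothing.
It fails at once if another thing on the table is moved by more than 5 cm (distance of any of pliers, flap_disc, bolt_0, bolt_1 from where it was at the start of the episode above 0.05 m).
Of bracket_l1, bracket_l2, bracket_r1, bracket_r2 only 3 to 4 are there at a start; the rules pass over those that are not, and their reading is None.
At some moment in a run one of bracket_l1, bracket_l2, bracket_r1, bracket_r2, nut_a, nut_b, nut_c may be knocked a few centimetres aside while the robot is not near it.
It also fails if it takes over 208 s, if anything falls off the work surface, if the arm or the gripper's body presses on something with over 40 N, if the wrist force passes 120 N, or if a joint passes its speed limit or range.

## Working session

There is one attempt and no reset: what is moved stays moved. The work goes in short steps, Python scripts to look and compute and a tool call to move; the robot and the scene stay as the last step left them, time stands still between calls to the robot, and variables do not carry over. Pictures are saved under pics/ and viewed, and the job is handed in when it is done.

Besides the shell and the picture viewer there is one more tool, called after ">>>" by a JSON object that holds its "method" and its "body", one argument or row to a line. servo_tool: Moves the arm, as the interface text tells. Its arguments: {"type":"object","properties":{"plan":{"type":"array","items":{"type":"array","items":{"type":"array","items":{"type":"number"}}}}},"required":["plan"]}

```bash
ls; mkdir -p pics
python3 - <<'E'
from workcell import ctrl
import cv2,json
print(ctrl.get_obs())
for n in ["scene","top","wrist"]:
    im=ctrl.get_image(n); cv2.imwrite(f"pics/{n}0.png",im[:,:,::-1])
    c=ctrl.calibration(n); print(n,c)
E
```

```text
pics
{'t': 0.0, 'qpos': array([-1.34098609e+00,  4.23833396e-01,  1.63070606e+00, -1.66047249e-05,
        1.08862123e+00, -1.90334722e-02]), 'qvel': array([ 1.26612705e-03, -7.33734341e-04,  1.72891679e-03, -7.74846238e-05,
       -6.72803028e-04,  5.92537574e-04]), 'joint_torque': array([ 1.70517782e-03, -5.44614959e+01, -2.73668164e+01,  6.44558505e-02,
        2.27422547e-02, -1.16561046e-04]), 'ee_pos': array([ 153.80152297, -605.20966119,  235.90003322]), 'orientation': array([ 1.02494529,  1.31795853, -1.02331947]), 'ft_force': array([-0.06866041, -0.46860365,  0.28738564]), 'moment': array([0.06983127, 0.00568686, 0.01281649]), 'width': 87.89155824698044}
scene {'K': array([[390.48309422,   0.        , 252.08813017],
       [  0.        , 390.48309422, 185.61019729],
       [  0.        ,   0.        ,   1.        ]]), 'dist': array([-0.05505915,  0.        ,  0.        ,  0.        ,  0.        ]), 'view': array([[ 7.83710584e-01, -6.21106748e-01,  4.91203907e-03,
        -4.75697887e+02],
       [ 4.30009044e-01,  5.48256806e-01,  7.17291222e-01,
        -2.67745695e+02],
 
[... 666 characters left out ...]
05510957e+03],
       [ 0.00000000e+00,  0.00000000e+00,  0.00000000e+00,
         1.00000000e+00]])}
wrist {'K': array([[345.66248506,   0.        , 256.23319842],
       [  0.        , 345.66248506, 186.47008777],
       [  0.        ,   0.        ,   1.        ]]), 'dist': array([-0.02437545,  0.        ,  0.        ,  0.        ,  0.        ]), 'view': array([[ 2.45857648e-01, -9.69305486e-01, -9.43759735e-04,
        -6.23869799e+02],
       [ 9.25425053e-01,  2.35017092e-01, -2.97246426e-01,
         3.54385815e+01],
       [ 2.88344392e-01,  7.22069284e-02,  9.54800331e-01,
        -3.92711610e+02],
       [ 0.00000000e+00,  0.00000000e+00,  0.00000000e+00,
         1.00000000e+00]])}
```

View pics/top0.png

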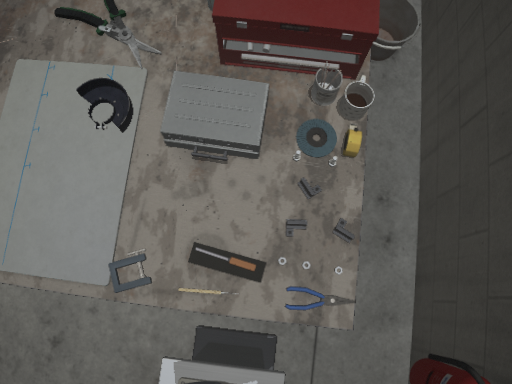

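View pics/scene0.png

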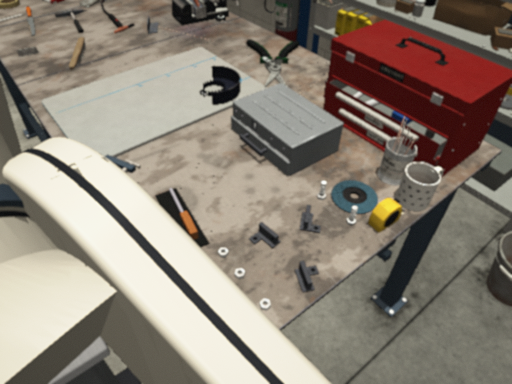

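View pics/wrist0.png

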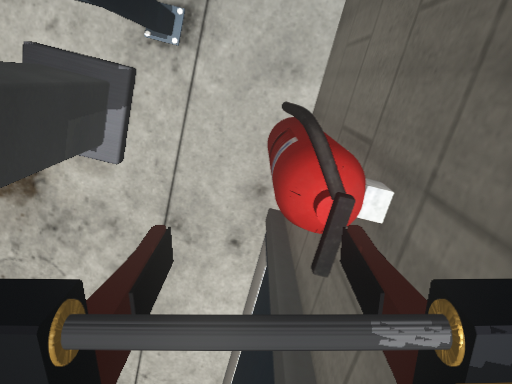

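```bash
cat > h.py <<'E'
import numpy as np,cv2
from workcell import ctrl
from scipy.spatial.transform import Rotation as R
def ray(c,px):
    px=np.array(px,float).reshape(-1,1,2)
    u=cv2.undistortPoints(px,c["K"],c["dist"]).reshape(-1,2)
    V=c["view"];Rm=V[:3,:3];o=-Rm.T@V[:3,3]
    d=np.c_[u[:,0],-u[:,1],-np.ones(len(u))]@Rm
    return o,d
def onz(c,px,z):
    o,d=ray(c,px); s=(z-o[2])/d[:,2]; return o+d*s[:,None]
def proj(c,P):
    P=np.atleast_2d(P).astype(float);V=c["view"];q=P@V[:3,:3].T+V[:3,3]
    return cv2.projectPoints(np.c_[q[:,0],-q[:,1],-q[:,2]],np.zeros(3),np.zeros(3),c["K"],c["dist"])[0].reshape(-1,2)
def shot(n,tag):
    c=ctrl.calibration(n);im=ctrl.get_image(n)[:,:,::-1].copy();cv2.imwrite(f"pics/{tag}.png",im);return c,im
def crop(im,x0,y0,x1,y1,s,tag):
    o=cv2.resize(im[y0:y1,x0:x1],None,fx=s,fy=s,interpolation=cv2.INTER_CUBIC)
    for x in range((x0+19)//20*20,x1,20): cv2.putText(o,str(x),((x-x0)*s,10),0,.35,(0,255,255),1); cv2.line(o,((x-x0)*s,12),((x-x0)*s,18),(0,255,255),1)
    for y in range((y0+19)//20*20,y1,20): cv2.putText(o,str(y),(0,(y-y0)*s),0,.35,(0,255,255),1)
    cv2.imwrite(f"pics/{tag}.png",o)
E
python3 - <<'E'
from h import *
im=cv2.imread("pics/top0.png")
crop(im,155,60,365,220,3,"t_a"); crop(im,180,170,370,320,4,"t_b")
E
```

```text
(no output)
```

View pics/t_a.png

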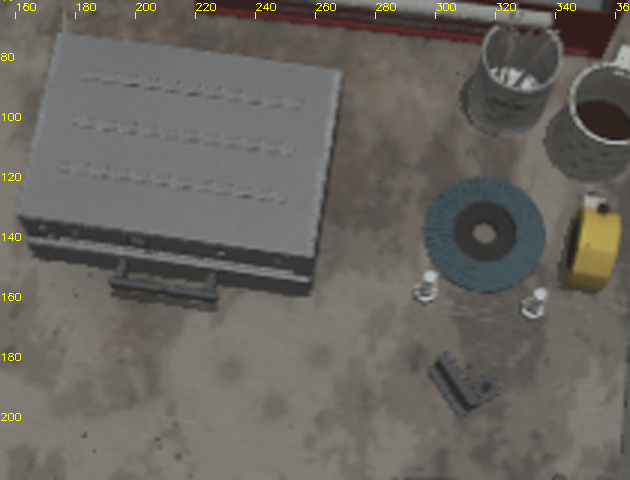

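View pics/t_b.png

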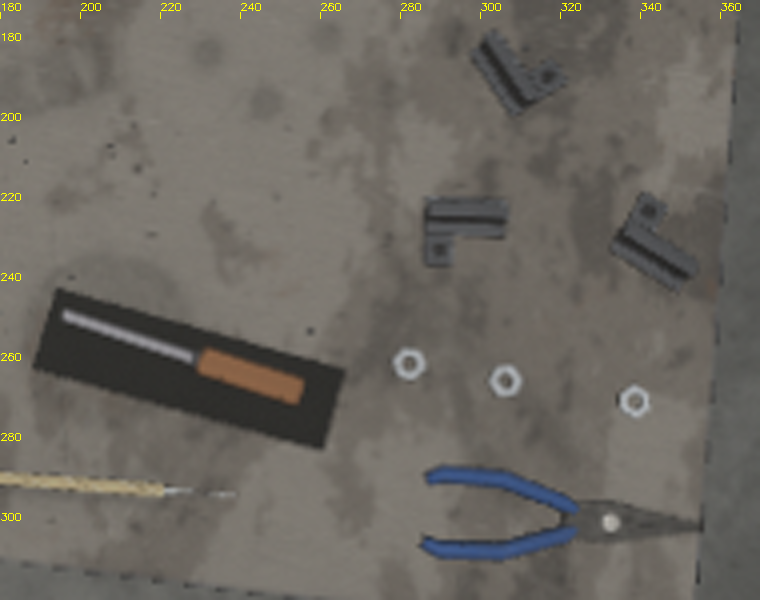

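Run:
```python
from h import *
c=ctrl.calibration("top")
roof=onz(c,[(175.7,71),(268.7,84),(260,145.7),(161.7,131.7)],94)
print(roof)
print(np.linalg.norm(np.diff(roof,axis=0),axis=1))
f=roof[3]-roof[2];print("front dir y ang",np.arctan2(-f[0],f[1]), "front mid",(roof[2]+roof[3])/2)
b=roof[0]-roof[1];print(np.arctan2(-b[0],b[1]))
z=lambda p:(p[0]/4+180,p[1]/4+170)
print("mat",onz(c,[z(p) for p in [(57,288),(345,370),(323,449),(33,367)]],3))
print("rod tip,handle fr/back",onz(c,[z((64,315)),z((198,360)),z((302,390))],16))
for n,p in dict(A=(505,77),Aend=(520,113),Aoth=(486,38),B=(467,218),B1=(428,215),B2=(506,220),C=(656,255),C1=(620,236),C2=(692,272)).items(): print(n,onz(c,z(p),32))
print("nuts",onz(c,[z((409,364)),z((505,381)),z((635,401))],5))
w=ctrl.calibration("wrist");o=ctrl.get_obs()
p=-w["view"][:3,:3].T@w["view"][:3,3]
T=R.from_rotvec(o["orientation"]).as_matrix()
print("cam in tool",T.T@(p-o["ee_pos"]),"\n",T, "\ncam axes in tool\n",T.T@w["view"][:3,:3].T)
```

```text
[[899.22874366 223.51731907  94.        ]
 [889.16223781 -31.17700449  94.        ]
 [712.95318789 -28.10443575  94.        ]
 [721.58556357 230.78316918  94.        ]]
[254.89317958 176.23583618 259.03148437]
front dir y ang -0.033331756339379515 front mid [717.26937573 101.33936672  94.        ]
-0.039503310712944835
mat [[456.22907214 117.06673328   3.        ]
 [425.18741236 -79.33336947   3.        ]
 [372.34046977 -70.87897455   3.        ]
 [402.43122484 125.36782261   3.        ]]
rod tip,handle fr/back [[437.94256177 107.9788092   16.        ]
 [419.41828002  16.83344724  16.        ]
 [408.1489719  -52.77883156  16.        ]]
A [[ 627.94252033 -162.80148089   32.        ]]
Aend [[ 604.69933106 -174.97615151   32.        ]]
Aoth [[ 653.13886461 -147.67716359   32.        ]]
B [[ 530.62434587 -146.86510721   32.        ]]
B1 [[ 529.61768352 -121.29149102   32.        ]]
B2 [[ 532.28186395 -172.40502284   32.        ]]
C [[ 520.61343225 -272.53549377   32.        ]]
C1 [[ 530.3996816  -247.89680241   32.        ]]
C2 [[ 512.147302   -297.06174899   32.        ]]
nuts [[ 433.84741258 -120.71553981    5.        ]
 [ 429.9855249  -184.77752476    5.        ]
 [ 426.51274682 -271.6051227     5.        ]]
cam in tool [-148.83011936   82.62535891   -0.50603445] 
 [[-2.74410471e-04  9.69208405e-01  2.46241734e-01]
 [ 1.14929990e-03  2.46241886e-01 -9.69207724e-01]
 [-9.99999302e-01  1.70448511e-05 -1.18148247e-03]] 
cam axes in tool
 [[-2.37729532e-04  2.97262378e-01 -9.54795801e-01]
 [-3.96328200e-04  9.54795725e-01  2.97262453e-01]
 [ 9.99999893e-01  4.49080565e-04 -1.09169678e-04]]
```

```bash
cat >> h.py <<'E'
def down(psi,tilt=0):
    s,c=np.sin(np.radians(psi)),np.cos(np.radians(psi))
    M=np.array([[0,c,s],[0,s,-c],[-1,0,0]],float)
    return M@R.from_rotvec([0,0,np.radians(tilt)]).as_matrix()
def goto(pos,psi,tilt=0,frm=None):
    if frm is None:
        o=ctrl.get_obs();p0=o["ee_pos"];T0=R.from_rotvec(o["orientation"]).as_matrix()
    else: p0,T0=frm[0],down(*frm[1:])
    T=down(psi,tilt);d=T0.T@(np.array(pos)-p0)/10
    r=R.from_matrix(T0.T@T).as_rotvec()
    print("shift cm",np.round(d,2),"dist/row",round(np.linalg.norm(d)/4.17,1),"turn",np.round(r,3),"rows",round(np.degrees(np.linalg.norm(r))/7.16,1))
def st():
    o=ctrl.get_obs();T=R.from_rotvec(o["orientation"]).as_matrix()
    print("t %.2f"%o["t"],"pos",np.round(o["ee_pos"],1),"psi %.2f"%np.degrees(np.arctan2(T[1,1],T[0,1])),"xdir",np.round(T[:,0],3),"f",np.round(o["ft_force"],1),"w %.1f"%o["width"],"q",np.round(o["qpos"],2))
E
python3 - <<'E'
from h import *
st()
goto([400,-250,300],90); goto([480,100,280],180,-30,frm=([400,-250,300],90)); goto([480,100,280],180,30,frm=([400,-250,300],90))
print(down(180,-30)[:,0],down(180,30)[:,0])
E
```

```text
t 0.15 pos [ 153.8 -605.4  236.1] psi 14.26 xdir [-0.     0.001 -1.   ] f [ 0.7 -0.  -0.2] w 87.7 q [-1.34  0.42  1.63 -0.    1.09 -0.02]
shift cm [ -6.36  32.61 -28.39] dist/row 10.5 turn [-1.322e+00 -1.000e-03 -1.000e-03] rows 10.6
shift cm [ 2. 35.  8.] dist/row 8.6 turn [-1.532 -0.41  -0.41 ] rows 13.1
shift cm [ 2. 35.  8.] dist/row 8.6 turn [-1.532  0.41   0.41 ] rows 13.1
[ 5.00000000e-01 -6.12323400e-17 -8.66025404e-01] [-5.00000000e-01  6.12323400e-17 -8.66025404e-01]
```

>>> {"method": "servo_tool", "body": {
  "plan": [
    [[-6.4,32.6,-28.4,-1.32,0,0,8.7],[-6.4,32.6,-28.4,-1.32,0,0,8.7],[-6.4,32.6,-28.4,-1.32,0,0,8.7],[-6.4,32.6,-28.4,-1.32,0,0,8.7],[-6.4,32.6,-28.4,-1.32,0,0,8.7],[-6.4,32.6,-28.4,-1.32,0,0,8.7],[-6.4,32.6,-28.4,-1.32,0,0,8.7],[-6.4,32.6,-28.4,-1.32,0,0,8.7]]
  ]
}}

```text
t: 0.82
ee_pos: [342.1, -332.7, 285.7]
orientation: [0.248, 1.557, -0.248]
ft_force: [1.3, -0.3, 1.0]
width: 86.8
```

Run:
```python
from h import *
st()
goto([480,100,280],180,-30)
```

```text
t 0.82 pos [ 342.1 -332.7  285.7] psi 71.88 xdir [-0.  0. -1.] f [ 1.3 -0.3  1. ] w 86.8 q [-0.8   0.14  1.9   0.    1.1  -0.48]
shift cm [ 0.57 45.42 -0.35] dist/row 10.9 turn [-1.838 -0.492 -0.357] rows 15.5
```

>>> {"method": "servo_tool", "body": {
  "plan": [
    [[0.5,43,0,-0.8,0,0,8.7],[0.5,43,0,-0.8,0,0,8.7],[0.5,43,0,-0.8,0,0,8.7],[0.5,43,0,-0.8,0,0,8.7],[0.5,43,0,-0.8,0,0,8.7],[0.5,43,0,-0.8,0,0,8.7],[0.5,43,0,-0.8,0,0,8.7],[0.5,43,0,-0.8,0,0,8.7]]
  ]
}}

```text
t: 1.48
ee_pos: [447.1, -16.3, 281.7]
orientation: [-0.377, 1.537, 0.377]
ft_force: [0.1, -0.2, 0.2]
width: 87.2
```

Run:
```python
from h import *
st()
goto([480,100,280],180,-30)
```

```text
t 1.48 pos [447.1 -16.3 281.7] psi 117.56 xdir [ 0. -0. -1.] f [ 0.1 -0.2  0.2] w 87.2 q [-0.06  0.1   1.96 -0.    1.08 -0.54]
shift cm [0.17 8.79 8.3 ] dist/row 2.9 turn [-1.064 -0.285 -0.47 ] rows 9.6
```

>>> {"method": "servo_tool", "body": {
  "plan": [
    [[0.2,8.8,8.3,-1.06,-0.28,-0.47,8.7],[0.2,8.8,8.3,-1.06,-0.28,-0.47,8.7],[0.2,8.8,8.3,-1.06,-0.28,-0.47,8.7],[0.2,8.8,8.3,-1.06,-0.28,-0.47,8.7],[0.2,8.8,8.3,-1.06,-0.28,-0.47,8.7],[0.2,8.8,8.3,-1.06,-0.28,-0.47,8.7],[0.2,8.8,8.3,-1.06,-0.28,-0.47,8.7],[0.2,8.8,8.3,-1.06,-0.28,-0.47,8.7]]
  ]
}}

```text
t: 2.15
ee_pos: [479.9, 98.5, 279.6]
orientation: [-1.261, 0.959, 0.752]
ft_force: [-0.1, -0.8, 0.7]
width: 87.4
```

Run:
```python
from h import *
st()
shot("wrist","w1")
```

```text
t 2.15 pos [479.9  98.5 279.6] psi 169.07 xdir [ 0.429 -0.043 -0.902] f [-0.1 -0.8  0.7] w 87.4 q [ 0.27  0.01  2.14 -0.28  0.6  -0.91]
```

View pics/w1.png

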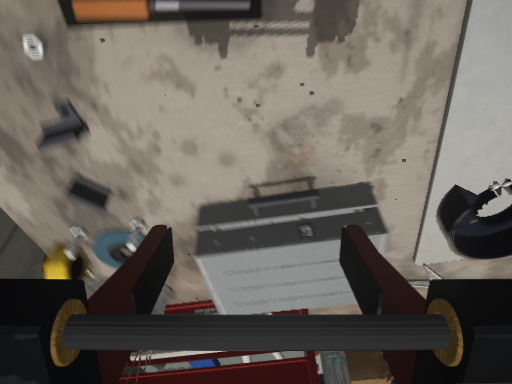

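>>> {"method": "servo_tool", "body": {
  "plan": [
    [[0,0,0,0,0,0,8.7],[0,0,0,0,0,0,8.7],[0,0,0,0,0,0,8.7]]
  ]
}}

```text
t: 2.45
ee_pos: [480.9, 98.0, 280.0]
orientation: [-1.253, 0.965, 0.748]
ft_force: [0.2, -0.3, -0.0]
width: 87.1
```

Run:
```python
from h import *
st()
c,im=shot("wrist","w2");st();np.save("w2.npy",c["view"])
crop(im,180,160,410,330,3,"w2c")
```

```text
t 2.45 pos [480.9  98.  280. ] psi 168.47 xdir [ 0.426 -0.045 -0.903] f [ 0.2 -0.3 -0. ] w 87.1 q [ 0.27  0.01  2.13 -0.28  0.6  -0.91]
t 2.50 pos [481.  98. 280.] psi 168.50 xdir [ 0.427 -0.045 -0.903] f [ 0.9 -0.5 -0.2] w 87.2 q [ 0.27  0.01  2.13 -0.28  0.6  -0.91]
```

View pics/w2c.png

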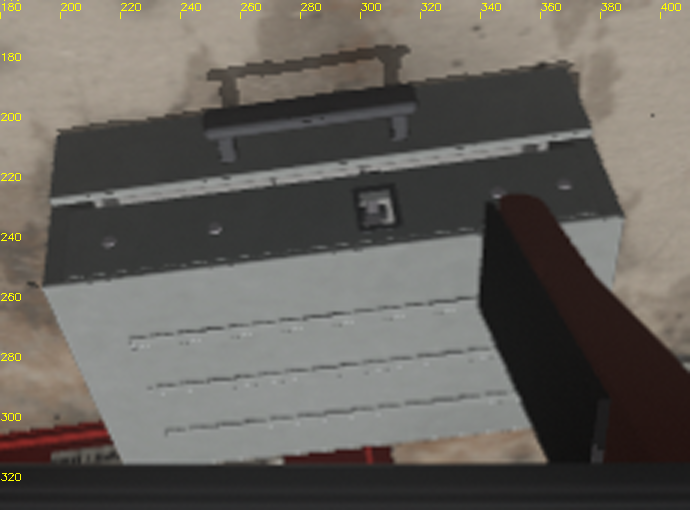

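Run:
```python
from h import *
c=ctrl.calibration("wrist");c["view"]=np.load("w2.npy")
q=lambda p:(p[0]/3+180,p[1]/3+160)
a=onz(c,[q((43,286)),q((623,217))],94);print(a,np.linalg.norm(a[0]-a[1]));d=a[1]-a[0];print("yaw",np.arctan2(-d[0],d[1]),a.mean(0))
b=onz(c,[q((60,130)),q((572,62))],2);print(b,np.linalg.norm(b[0]-b[1]));d=b[1]-b[0];print("yaw",np.arctan2(-d[0],d[1]),b.mean(0))
print("slot",onz(c,[q((377,208)),],72))
print("slot corners",onz(c,[q((357,193)),q((393,188))],62),onz(c,[q((361,231)),q((398,226))],82))
print("bar top ends front",onz(c,[q((204,129)),q((415,105))],42))
ct=ctrl.calibration("top")
im=cv2.imread("pics/top0.png")
```

```text
[[713.1240487  -23.29891406  94.        ]
 [724.03125623 236.39073779  94.        ]] 259.91860735888827
yaw -0.04197626090473289 [718.57765247 106.54591186  94.        ]
[[705.8677814  -20.86487594   2.        ]
 [715.38099658 239.36830429   2.        ]] 260.4070071190085
yaw -0.03654023215628482 [710.62438899 109.25171417   2.        ]
slot [[719.79327255 131.52766133  72.        ]]
slot corners [[719.01195881 123.64583969  62.        ]
 [719.30736164 140.47658933  62.        ]] [[722.09675814 122.59582029  82.        ]
 [722.41376085 139.44181082  82.        ]]
bar top ends front [[681.61020665  58.79763814  42.        ]
 [687.58267481 156.0760158   42.        ]]
```

Run:
```python
from h import *
c,im=shot("scene","s1");crop(im,220,80,360,180,5,"s1c")
print(proj(c,[[719.8,131.5,72],[719.8,126,72]]))
c2,im2=shot("top","t1");print(proj(c2,[[719.8,131.5,72],[719.8,126,72],[713.1,-23.3,94],[724,236.4,94]]))
st()
```

```text
[[254.70876482 124.47581861]
 [255.9820306  125.4116567 ]]
[[200.09873684 139.28761832]
 [202.15419758 139.51305771]
 [258.15110063 145.43542881]
 [159.75674531 130.61325286]]
t 2.60 pos [480.9  98.  279.8] psi 168.56 xdir [ 0.427 -0.045 -0.903] f [0.3 0.2 0.5] w 86.8 q [ 0.27  0.01  2.13 -0.28  0.6  -0.91]
```

View pics/s1c.png

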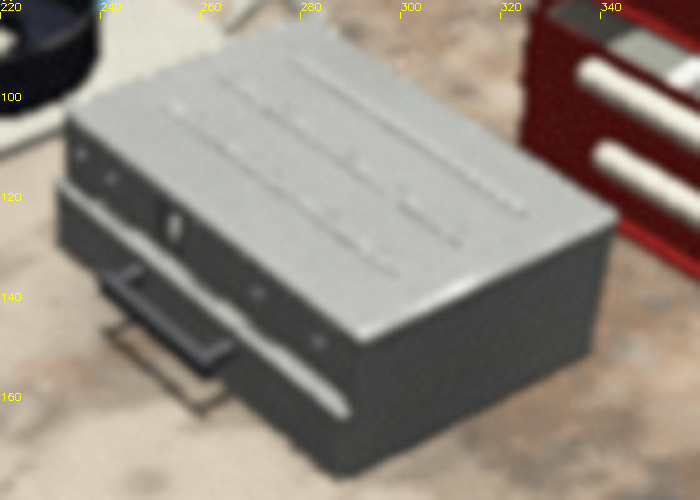

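View pics/t1.png

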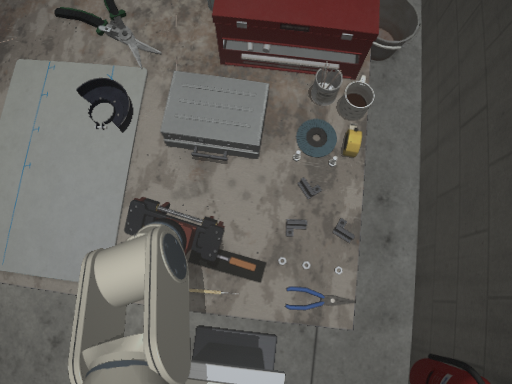

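Run:
```python
from h import *
goto([418,-10,190],80)
```

```text
shift cm [  5.91   7.47 -12.08] dist/row 3.7 turn [1.527 0.373 0.319] rows 12.8
```

>>> {"method": "servo_tool", "body": {
  "plan": [
    [[0,7.5,-12,0.8,0.2,0.16,5],[0,7.5,-12,0.8,0.2,0.16,5],[0,7.5,-12,0.8,0.2,0.16,5],[0,7.5,-12,0.8,0.2,0.16,5],[5.9,7.5,-12.1,1.53,0.37,0.32,5],[5.9,7.5,-12.1,1.53,0.37,0.32,5],[5.9,7.5,-12.1,1.53,0.37,0.32,5],[5.9,7.5,-12.1,1.53,0.37,0.32,5]]
  ]
}}

```text
t: 3.27
ee_pos: [417.2, -10.5, 188.9]
orientation: [-0.405, 1.42, 0.203]
ft_force: [-0.3, 1.1, 0.2]
width: 50.0
```

>>> {"method": "servo_tool", "body": {
  "plan": [
    [[0,0,0,0.52,0.0,0.0,5],[0,0,0,0.52,0.0,0.0,5],[0,0,0,0.52,0.0,0.0,5],[0,0,0,0.52,0.0,0.0,5]]
  ]
}}

```text
t: 3.6
ee_pos: [417.7, -10.4, 189.8]
orientation: [0.007, 1.41, -0.153]
ft_force: [-0.3, 0.4, -0.2]
width: 50.1
```

Run:
```python
from h import *
st()
goto([418,-10,190],80)
```

```text
t 3.60 pos [417.7 -10.4 189.8] psi 83.62 xdir [ 0.151 -0.103 -0.983] f [-0.3  0.4 -0.2] w 50.1 q [ 0.02  0.13  2.2  -0.17  0.67  0.25]
shift cm [-0.02  0.04  0.03] dist/row 0.0 turn [0.07  0.165 0.081] rows 1.6
```

>>> {"method": "servo_tool", "body": {
  "plan": [
    [[0,0,0,0.07,0.165,0.081,5],[0,0,0,0.07,0.165,0.081,5],[0,0,0,0.07,0.165,0.081,5],[0,0,0,0.07,0.165,0.081,5]]
  ]
}}

```text
t: 3.93
ee_pos: [417.9, -10.9, 189.6]
orientation: [0.13, 1.566, -0.134]
ft_force: [0.1, -0.2, -0.3]
width: 50.1
```

Run:
```python
from h import *
st()
c,im=shot("wrist","w3");np.save("w3.npy",c["view"])
```

```text
t 3.93 pos [417.9 -10.9 189.6] psi 80.35 xdir [ 0.001 -0.002 -1.   ] f [ 0.1 -0.2 -0.3] w 50.1 q [-0.05  0.19  2.11 -0.    0.84  0.12]
```

View pics/w3.png

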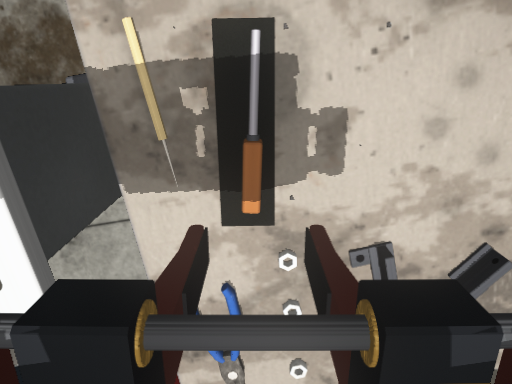

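```bash
cat > m3.py <<'E'
from h import *
c=ctrl.calibration("wrist");c["view"]=np.load("w3.npy")
im=cv2.imread("pics/w3.png")
hsv=cv2.cvtColor(im,cv2.COLOR_BGR2HSV)
m=((hsv[...,0]<20)&(hsv[...,1]>120)&(hsv[...,2]>60)).astype(np.uint8);m[:,:200]=0;m[:,300:]=0;m[230:]=0
cn=max(cv2.findContours(m,0,2)[0],key=cv2.contourArea);print(cv2.boundingRect(cn),cv2.minAreaRect(cn))
ys,xs=np.nonzero(m)
for y in (145,160,175,190,198,205,211): r=xs[ys==y]; print(y,r.min(),r.max())
p=onz(c,[(253.2,140),(252,201)],29);print(p,(p[0]+p[1])/2,np.linalg.norm(p[0]-p[1]))
t=onz(c,[(256,30),(253.5,135)],16);print("rod",t,np.degrees(np.arctan2(*(t[0]-t[1])[[1,0]])))
mt=onz(c,[(213,18),(274,17),(274,225),(222,226)],3);print("mat",mt)
E
python3 m3.py
```

```text
(242, 139, 21, 75) ((251.3742218017578, 175.899169921875), (19.505983352661133, 74.31616973876953), 1.8476102352142334)
145 243 262
160 243 261
175 242 261
190 242 260
198 242 260
205 242 260
211 242 259
[[420.7948378   18.72494889  29.        ]
 [409.71883808 -38.54624968  29.        ]] [415.25683794  -9.91065039  29.        ] 58.33239198360413
rod [[438.93898799 109.97825734  16.        ]
 [421.40189328  21.11646107  16.        ]] 78.83599965452957
mat [[403.31763299 127.71925974   3.        ]
 [456.72961847 119.40558683   3.        ]
 [426.08507051 -78.13284349   3.        ]
 [371.83731007 -70.01890478   3.        ]]
```

Run:
```python
from h import *
goto([415.7,-8,21],79)
```

```text
shift cm [16.84  0.29 -0.19] dist/row 4.0 turn [0.024 0.001 0.003] rows 0.2
```

>>> {"method": "servo_tool", "body": {
  "plan": [
    [[3,0.3,-0.2,0.024,0,0,5],[7,0.3,-0.2,0.024,0,0,5],[10.5,0.3,-0.2,0.024,0,0,5],[13.5,0.3,-0.2,0.024,0,0,5],[15.5,0.3,-0.2,0.024,0,0,5],[16.6,0.3,-0.2,0.024,0,0,5],[16.8,0.3,-0.2,0.024,0,0,5],[16.8,0.3,-0.2,0.024,0,0,5]]
  ]
}}

```text
t: 4.65
ee_pos: [414.6, -6.9, 21.4]
orientation: [0.148, 1.567, -0.151]
ft_force: [-0.5, -0.1, 0.3]
width: 50.1
```

>>> {"method": "servo_tool", "body": {
  "plan": [
    [[0,0,0,0,0,0,3],[0,0,0,0,0,0,2],[0,0,0,0,0,0,0.5],[0,0,0,0,0,0,0.5],[0,0,0,0,0,0,0.5],[0,0,0,0,0,0,0.5]]
  ]
}}

```text
t: 5.15
ee_pos: [415.9, -7.3, 22.3]
orientation: [0.149, 1.565, -0.151]
ft_force: [-0.8, 0.8, 8.1]
width: 18.0
```

Run:
```python
from h import *
st()
goto([430,0,77],79)
```

```text
t 5.15 pos [415.9  -7.3  22.3] psi 79.03 xdir [ 0.    -0.001 -1.   ] f [-0.8  0.8  8.1] w 18.0 q [-0.05  0.55  2.18 -0.    0.41  0.15]
shift cm [-5.47  0.98  1.25] dist/row 1.4 turn [0.001 0.001 0.001] rows 0.0
```

Run:
```python
from h import *
goto([450,80,140],40)
goto([575,136,78.3],-2.2,frm=([450,80,140],40))
```

```text
shift cm [-11.78   9.2    1.7 ] dist/row 3.6 turn [0.681 0.001 0.001] rows 5.5
shift cm [ 6.17 13.18  3.74] dist/row 3.6 turn [0.737 0.    0.   ] rows 5.9
```

>>> {"method": "servo_tool", "body": {
  "plan": [
    [[-4,0,0,0,0,0,0.5],[-8,2,0.5,0.1,0,0,0.5],[-11.8,9.2,1.7,0.68,0,0,0.5],[-11.8,9.2,1.7,0.68,0,0,0.5],[-11.8,9.2,1.7,0.68,0,0,0.5],[-11.8,9.2,1.7,0.68,0,0,0.5],[-11.8,9.2,1.7,0.68,0,0,0.5],[-11.8,9.2,1.7,0.68,0,0,0.5]]
  ]
}}

```text
t: 5.82
ee_pos: [449.8, 80.3, 139.9]
orientation: [0.682, 1.46, -0.683]
ft_force: [0.3, -0.4, -1.3]
width: 18.1
```

Run:
```python
from h import *
st()
goto([565,136,78.3],-2.2)
```

```text
t 5.82 pos [449.8  80.3 139.9] psi 39.92 xdir [ 0.    -0.001 -1.   ] f [ 0.3 -0.4 -1.3] w 18.1 q [ 0.15  0.33  2.06 -0.    0.75  1.03]
shift cm [ 6.16 12.41  3.11] dist/row 3.4 turn [0.735 0.001 0.   ] rows 5.9
```

>>> {"method": "servo_tool", "body": {
  "plan": [
    [[0,6,2,0.12,0,0,0.5],[0,8,3,0.25,0,0,0.5],[2,9,3,0.37,0,0,0.5],[3,10,3,0.5,0,0,0.5],[4,11,3,0.62,0,0,0.5],[6.1,12.4,3.1,0.735,0,0,0.5],[6.1,12.4,3.1,0.735,0,0,0.5],[6.1,12.4,3.1,0.735,0,0,0.5]]
  ]
}}

```text
t: 6.48
ee_pos: [563.7, 135.7, 77.4]
orientation: [1.228, 1.196, -1.235]
ft_force: [-0.3, -0.1, -1.4]
width: 17.9
```

>>> {"method": "servo_tool", "body": {
  "plan": [
    [[0,0,0,0,0,0,0.5],[0,0,0,0,0,0,0.5]]
  ]
}}

```text
t: 6.65
ee_pos: [564.5, 135.6, 79.5]
orientation: [1.232, 1.192, -1.234]
ft_force: [-0.5, -0.4, -1.0]
width: 18.1
```

Run:
```python
from h import *
st()
c,im=shot("scene","s4");crop(im,190,80,330,180,5,"s4c")
c2,im2=shot("top","t4");crop(im2,130,110,270,240,5,"t4c")
c3,im3=shot("wrist","w4")
st()
```

```text
t 6.65 pos [564.5 135.6  79.5] psi -1.87 xdir [ 0.    -0.001 -1.   ] f [-0.5 -0.4 -1. ] w 18.1 q [ 0.22  0.58  1.82 -0.    0.75  1.82]
t 6.80 pos [564.8 135.8  79.6] psi -1.97 xdir [ 0.001 -0.001 -1.   ] f [-0.1  0.6 -0.8] w 18.3 q [ 0.22  0.58  1.82 -0.    0.75  1.82]
```

View pics/s4c.png

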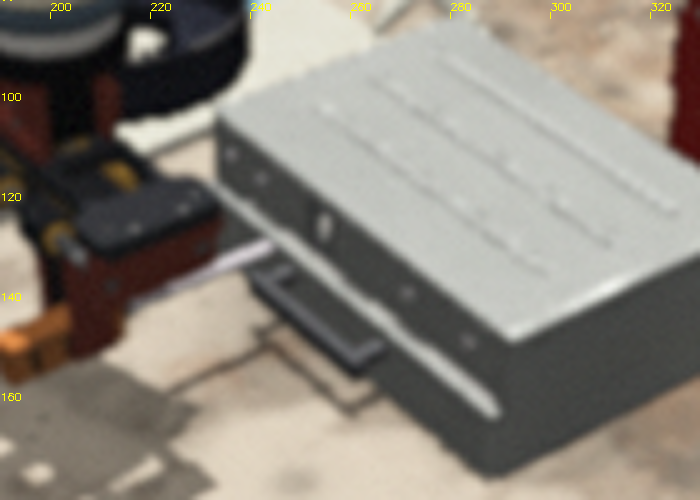

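View pics/t4c.png

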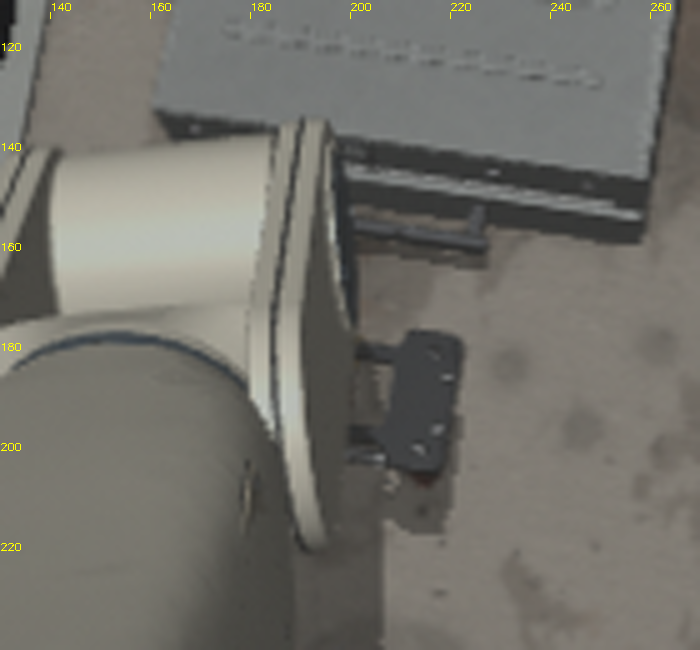

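View pics/w4.png

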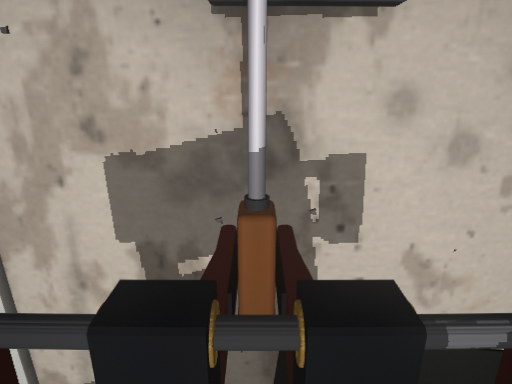

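Run:
```python
from h import *
im=cv2.imread("pics/w4.png");crop(im,200,0,420,30,3,"w4c")
g=cv2.cvtColor(im,cv2.COLOR_BGR2GRAY).astype(int)
for x in (225,235,280,300,330,360,390,398): print(x,g[0:16,x])
c=ctrl.calibration("wrist")
for z,p in ((42,(212,3)),(42,(405,3)),(73,(248.5,1)),(73,(266.5,1)),(73,(249.5,140)),(73,(265.5,140))): print(z,onz(c,[p],z))
```

```text
225 [50 42 38 38 38 43 65 70 69 70 71 72 72 72 72 72]
235 [50 42 38 37 36 42 62 67 68 68 69 69 69 69 70 70]
280 [49 40 36 36 36 40 62 68 68 70 69 70 71 71 70 93]
300 [ 43  34  33  34  33  39  64  71  72  72  72  72  72  72  72 119]
330 [49 38 33 33 32 38 63 76 76 76 75 75 76 76 77 77]
360 [52 42 35 34 33 37 60 82 84 86 87 86 89 90 90 90]
390 [ 57  45  37  35  36  36  67 134 134 134 136 137 137 138 139 140]
398 [ 58  48  38  36  35 146 154 154 154 156 158 158 161 162 162 164]
42 [[683.79589587 153.8726125   42.        ]]
42 [[680.8758737   59.39278764  42.        ]]
73 [[677.90267595 135.65390477  73.        ]]
73 [[677.65049276 128.34383781  73.        ]]
73 [[621.03988659 137.53768866  73.        ]]
73 [[620.78669965 130.3035128   73.        ]]
```

View pics/w4c.png

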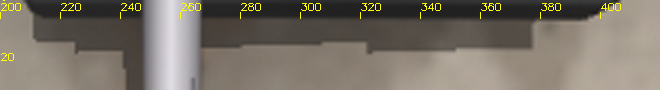

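Run:
```python
from h import *
c=ctrl.calibration("scene")
print(proj(c,[[684.2,131.7,73.3],[684.2,131.7,65],[719.7,131,72],[620,134,73.3]]))
goto([564.5,135.8,78.6],-2.0)
```

```text
[[244.23424308 128.83506513]
 [244.26169618 131.36620659]
 [254.79536736 124.57391726]
 [224.06829114 137.44731583]]
shift cm [ 0.1  -0.03  0.  ] dist/row 0.0 turn [ 0.     0.001 -0.001] rows 0.0
```

>>> {"method": "servo_tool", "body": {
  "plan": [
    [[0.1,1,0,0,0,0,0.5],[0.1,2,0,0,0,0,0.5],[0.1,3,0,0,0,0,0.5],[0.1,3.5,0,0,0,0,0.5],[0.1,4,0,0,0,0,0.5],[0.1,4.5,0,0,0,0,0.5],[0.1,5,0,0,0,0,0.5],[0.1,5.5,0,0,0,0,0.5]]
  ]
}}

```text
t: 7.47
ee_pos: [620.0, 134.0, 77.4]
orientation: [1.234, 1.192, -1.236]
ft_force: [0.1, 0.8, -1.5]
width: 17.8
```

Run:
```python
from h import *
st()
c,im=shot("scene","s5");crop(im,190,80,330,180,5,"s5c")
```

```text
t 7.47 pos [620.  134.   77.4] psi -2.03 xdir [-0.001 -0.001 -1.   ] f [ 0.1  0.8 -1.5] w 17.8 q [ 0.19  0.64  1.69 -0.    0.81  1.8 ]
```

View pics/s5c.png

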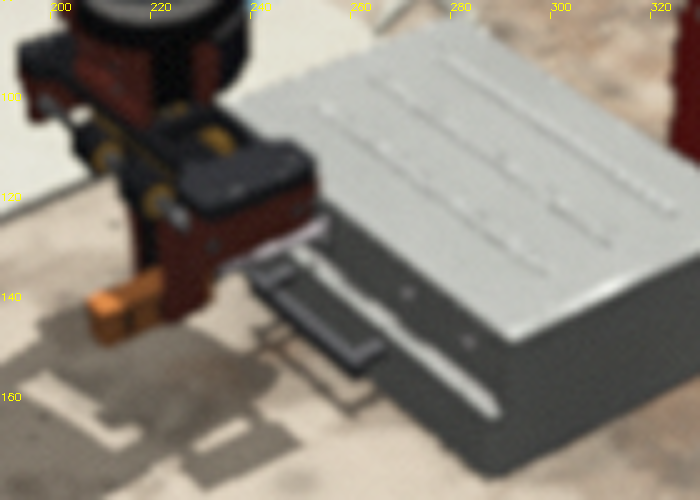

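>>> {"method": "servo_tool", "body": {
  "plan": [
    [[0,0.7,0,0,0,0,0.5],[0,1.2,0,0,0,0,0.5],[0,1.6,0,0,0,0,0.5],[0,1.9,0,0,0,0,0.5],[0,2.1,0,0,0,0,0.5],[0,2.1,0,0,0,0,0.5]]
  ]
}}

```text
t: 8.02
ee_pos: [640.6, 133.3, 77.5]
orientation: [1.234, 1.192, -1.237]
ft_force: [-4.1, -0.2, -0.3]
width: 17.9
```

Run:
```python
from h import *
st()
c,im=shot("scene","s6");crop(im,190,80,330,180,5,"s6c")
```

```text
t 8.02 pos [640.6 133.3  77.5] psi -2.03 xdir [-0.001 -0.001 -1.   ] f [-4.1 -0.2 -0.3] w 17.9 q [ 0.19  0.66  1.64 -0.    0.84  1.79]
```

View pics/s6c.png

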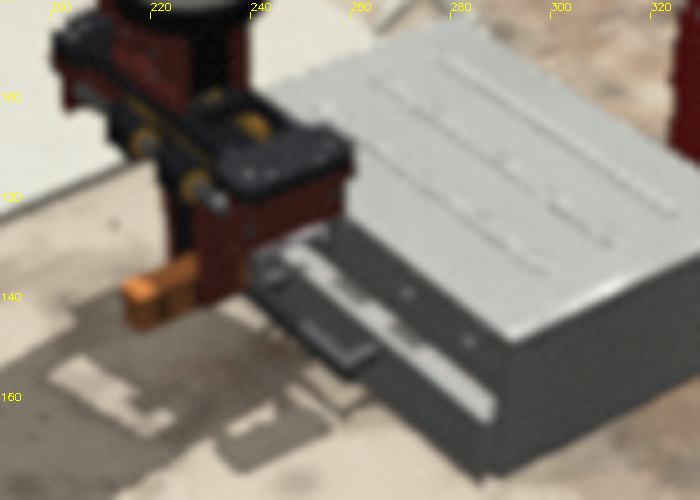

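>>> {"method": "servo_tool", "body": {
  "plan": [
    [[0,0,0,0,0,0,0.5],[0,0,0,0,0,0,0.5],[0,0,0,0,0,0,0.5],[0,0,0,0,0,0,0.5],[0,0,0,0,0,0,0.5],[0,0,0,0,0,0,0.5],[0,0,0,0,0,0,0.5],[0,0,0,0,0,0,0.5]]
  ]
}}

```text
t: 8.73
ee_pos: [640.5, 133.3, 77.5]
orientation: [1.234, 1.192, -1.236]
ft_force: [-4.4, -1.0, 0.4]
width: 18.1
```

>>> {"method": "servo_tool", "body": {
  "plan": [
    [[0,-1,0,0,0,0,0.5],[0,-2,0,0,0,0,0.5],[0,-3.5,0,0,0,0,0.5],[0,-5.5,0,0,0,0,0.5],[0,-7.5,0,0,0,0,0.5],[0,-9.5,0,0,0,0,0.5],[0,-10,0,0,0,0,0.5],[0,-10,0,0,0,0,0.5]]
  ]
}}

```text
t: 9.4
ee_pos: [539.8, 137.0, 78.0]
orientation: [1.234, 1.191, -1.235]
ft_force: [-0.2, 0.3, -1.6]
width: 17.6
```

Run:
```python
from h import *
st()
c,im=shot("scene","s7");crop(im,190,80,330,180,5,"s7c")
goto([465,60,160],36)
goto([417,-7.3,160],79.2,frm=([465,60,160],36))
```

```text
t 9.40 pos [539.8 137.   78. ] psi -1.99 xdir [ 0.    -0.001 -1.   ] f [-0.2  0.3 -1.6] w 17.6 q [ 0.23  0.56  1.87 -0.    0.72  1.83]
shift cm [-8.19 -7.35  7.99] dist/row 3.3 turn [-0.663  0.001 -0.002] rows 5.3
shift cm [ 0.   -7.84  2.62] dist/row 2.0 turn [-0.754  0.     0.   ] rows 6.0
```

View pics/s7c.png

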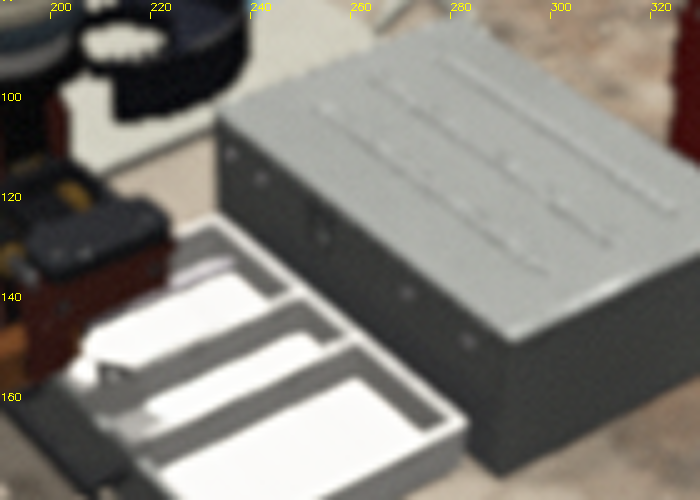

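>>> {"method": "servo_tool", "body": {
  "plan": [
    [[-4,0,0,0,0,0,0.5],[-7,-2,2,-0.1,0,0,0.5],[-8.2,-4,4,-0.22,0,0,0.5],[-8.2,-6,6,-0.34,0,0,0.5],[-8.2,-7.4,8,-0.46,0,0,0.5],[-8.2,-7.4,8,-0.58,0,0,0.5],[-8.2,-7.4,8,-0.66,0,0,0.5],[-8.2,-7.4,8,-0.66,0,0,0.5]]
  ]
}}

```text
t: 10.12
ee_pos: [465.8, 59.3, 160.5]
orientation: [0.737, 1.439, -0.736]
ft_force: [-0.1, 0.1, -1.9]
width: 17.7
```

Run:
```python
from h import *
st()
goto([416,-7.3,100],79.2)
```

```text
t 10.12 pos [465.8  59.3 160.5] psi 35.89 xdir [ 0.003 -0.001 -1.   ] f [-0.1  0.1 -1.9] w 17.7 q [ 0.1   0.31  2.02 -0.    0.8   1.05]
shift cm [ 6.04 -7.95  2.46] dist/row 2.5 turn [-0.756  0.003 -0.001] rows 6.0
```

>>> {"method": "servo_tool", "body": {
  "plan": [
    [[0,-4,1.5,-0.12,0,0,0.5],[0,-7,2,-0.24,0,0,0.5],[1,-8,2.5,-0.36,0,0,0.5],[2,-8,2.5,-0.48,0,0,0.5],[4,-8,2.5,-0.6,0,0,0.5],[6,-8,2.5,-0.72,0,0,0.5],[6,-8,2.5,-0.756,0,0,0.5],[6,-8,2.5,-0.756,0,0,0.5]]
  ]
}}

```text
t: 10.78
ee_pos: [414.5, -7.6, 99.1]
orientation: [0.149, 1.566, -0.152]
ft_force: [0.3, -0.4, -0.7]
width: 18.1
```

Run:
```python
from h import *
st()
goto([416,-7.3,22.5],79.2)
```

```text
t 10.78 pos [414.5  -7.6  99.1] psi 79.02 xdir [-0.001 -0.001 -1.   ] f [ 0.3 -0.4 -0.7] w 18.1 q [-0.05  0.37  2.17 -0.    0.61  0.15]
shift cm [7.66 0.07 0.15] dist/row 1.8 turn [-0.003 -0.001  0.001] rows 0.0
```

>>> {"method": "servo_tool", "body": {
  "plan": [
    [[2.5,0,0,0,0,0,0.5],[5,0,0,0,0,0,0.5],[6.5,0,0,0,0,0,0.5],[7.3,0,0,0,0,0,0.5],[7.6,0,0,0,0,0,0.5],[7.7,0,0,0,0,0,0.5]]
  ]
}}

```text
t: 11.28
ee_pos: [414.4, -7.6, 22.8]
orientation: [0.149, 1.565, -0.151]
ft_force: [0.4, 1.0, -0.3]
width: 17.8
```

Run:
```python
from h import *
st()
```

```text
t 11.28 pos [414.4  -7.6  22.8] psi 79.02 xdir [ 0.    -0.001 -1.   ] f [ 0.4  1.  -0.3] w 17.8 q [-0.05  0.54  2.19 -0.    0.41  0.15]
```

>>> {"method": "servo_tool", "body": {
  "plan": [
    [[0,0,0,0,0,0,4],[0,0,0,0,0,0,4],[0,0,0,0,0,0,4],[-3,0,0,0,0,0,4],[-7,0,0,0,0,0,4],[-11,0,0,0,0,0,4],[-15,0,0,0,0,0,4]]
  ]
}}

```text
t: 11.87
ee_pos: [413.2, -7.4, 175.0]
orientation: [0.149, 1.566, -0.151]
ft_force: [1.0, -0.3, 0.1]
width: 39.9
```

Run:
```python
from h import *
st()
goto([540,-230,230],80)
```

```text
t 11.87 pos [413.2  -7.4 175. ] psi 79.08 xdir [-0.    -0.001 -1.   ] f [ 1.  -0.3  0.1] w 39.9 q [-0.05  0.21  2.13 -0.    0.8   0.15]
shift cm [ -5.48 -19.47  16.67] dist/row 6.3 turn [-0.016  0.     0.001] rows 0.1
```

>>> {"method": "servo_tool", "body": {
  "plan": [
    [[-5.5,-19.5,16.7,0,0,0,4],[-5.5,-19.5,16.7,0,0,0,4],[-5.5,-19.5,16.7,0,0,0,4],[-5.5,-19.5,16.7,0,0,0,4],[-5.5,-19.5,16.7,0,0,0,4],[-5.5,-19.5,16.7,0,0,0,4],[-5.5,-19.5,16.7,0,0,0,4],[-5.5,-19.5,16.7,0,0,0,4]]
  ]
}}

```text
t: 12.53
ee_pos: [542.5, -233.2, 229.5]
orientation: [0.15, 1.562, -0.154]
ft_force: [-0.3, 0.0, 0.1]
width: 40.1
```

>>> {"method": "servo_tool", "body": {
  "plan": [
    [[0,0,0,0,0,0,4],[0,0,0,0,0,0,4]]
  ]
}}

```text
t: 12.7
ee_pos: [539.5, -228.9, 227.6]
orientation: [0.149, 1.568, -0.149]
ft_force: [-0.1, 0.8, -0.5]
width: 39.9
```

Run:
```python
from h import *
st()
c,im=shot("wrist","w8");np.save("w8.npy",c["view"])
c2,im2=shot("top","t8");crop(im2,140,60,300,290,3,"t8c")
st()
```

```text
t 12.70 pos [ 539.5 -228.9  227.6] psi 79.12 xdir [-0.002 -0.    -1.   ] f [-0.1  0.8 -0.5] w 39.9 q [-0.42  0.38  1.72 -0.    1.04 -0.23]
t 12.80 pos [ 539.7 -228.7  227.7] psi 79.17 xdir [-0.002 -0.    -1.   ] f [-0.4  1.3  0.3] w 40.4 q [-0.42  0.38  1.72 -0.    1.04 -0.23]
```

View pics/w8.png

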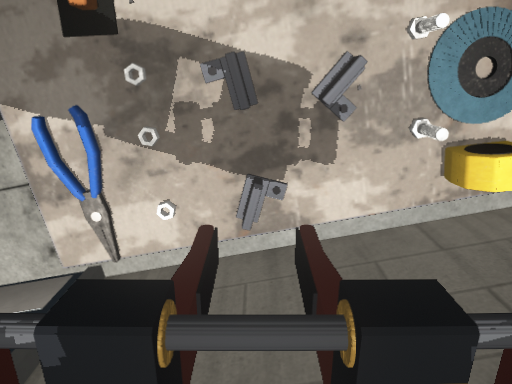

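View pics/t8c.png

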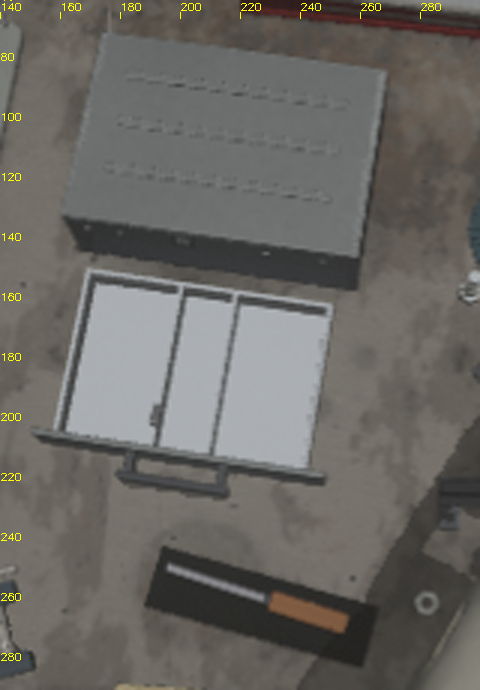

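Run:
```python
from h import *
c=ctrl.calibration("top")
q=lambda p:(p[0]/3+140,p[1]/3+60)
for n,p in dict(d1b=(183,288),d1f=(155,445),d2b=(238,297),d2f=(211,455),lb=(88,271),lf=(57,430),rb=(331,305),rf=(313,467)).items(): print(n,onz(c,[q(p)],34)[0].round(1))
for n,p in dict(pl=(35,430),pr=(326,477)).items(): print(n,onz(c,[q(p)],48)[0].round(1))
for n,p in dict(barl=(117,476),barr=(228,493)).items(): print(n,onz(c,[q(p)],42)[0].round(1))
im=cv2.imread("pics/w8.png");crop(im,190,30,370,240,3,"w8c")
w=ctrl.calibration("wrist");w["view"]=np.load("w8.npy")
print("nuts",onz(w,[(134,74),(148,137),(166,211)],5).round(1))
```

```text
d1b [685.9 128.6  34. ]
d1f [540.4 132.1  34. ]
d2b [683.2  78.1  34. ]
d2f [537.4  81.9  34. ]
lb [691.9 216.9  34. ]
lf [543.3 220.5  34. ]
rb [685.6  -5.9  34. ]
rf [537.4  -8.   34. ]
pl [538.5 236.3  48. ]
pr [527.7 -20.8  48. ]
barl [507.9 159.6  42. ]
barr [504.7  61.7  42. ]
nuts [[ 432.7 -118.8    5. ]
 [ 428.8 -184.3    5. ]
 [ 425.3 -270.9    5. ]]
```

View pics/w8c.png

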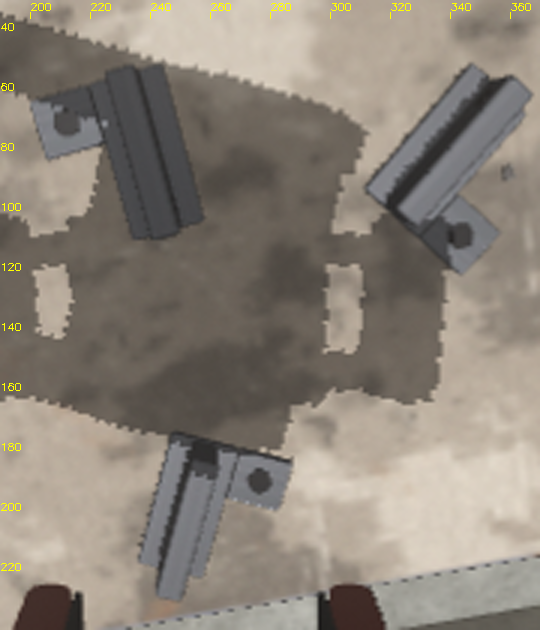

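Run:
```python
from h import *
im=cv2.imread("pics/w8.png")
a=[]
for (x0,y0) in ((200,45),(308,45),(230,168)):
    o=cv2.resize(im[y0:y0+70,x0:x0+65],None,fx=6,fy=6,interpolation=cv2.INTER_CUBIC)
    o=cv2.convertScaleAbs(o,alpha=1.5)
    for k in range(0,70,10):
        cv2.putText(o,str(y0+k),(0,k*6+5),0,.4,(0,255,255),1)
        if k<65:cv2.putText(o,str(x0+k),(k*6,10),0,.4,(0,255,255),1)
    a.append(o)
cv2.imwrite("pics/w8z.png",cv2.resize(np.hstack(a[:2]),None,fx=1,fy=1)); cv2.imwrite("pics/w8z2.png",a[2])
```

```text
(no output)
```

View pics/w8z.png

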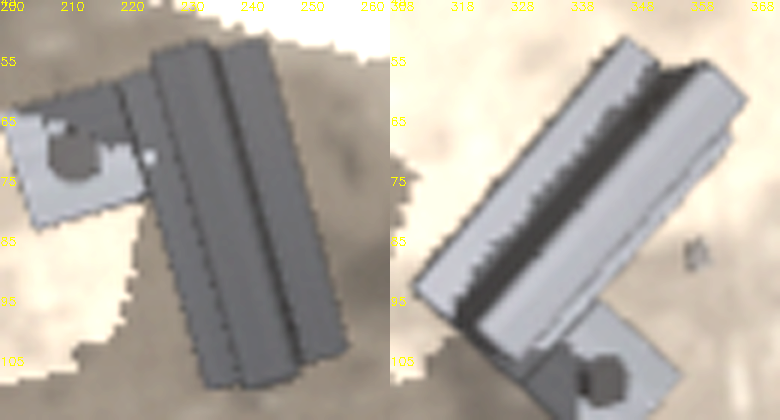

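View pics/w8z2.png

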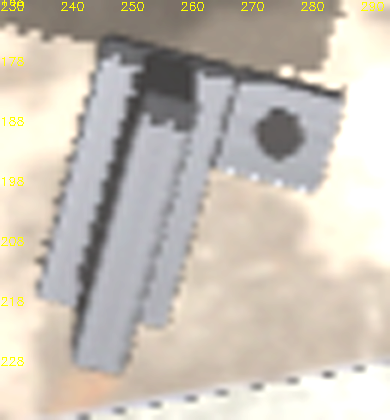

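Run:
```python
from h import *
w=ctrl.calibration("wrist");w["view"]=np.load("w8.npy")
D=dict(B=[(152,55),(210,42),(240,385),(300,365)],A=[(708,62),(748,98),(478,325),(525,362)],C=[(146,120),(193,130),(73,360),(122,372)])
off=dict(B=(200,45),A=(308-65,45),C=(230,168))
for k,v in D.items():
    p=onz(w,[(x/6+off[k][0],y/6+off[k][1]) for x,y in v],32)
    e1=(p[0]+p[1])/2;e2=(p[2]+p[3])/2
    print(k,p.mean(0).round(1),"len",np.linalg.norm(e1-e2).round(1),"wid",np.linalg.norm(p[0]-p[1]).round(1),"ang",np.degrees(np.arctan2(*(e1-e2)[[1,0]])).round(1))
goto([532,-147.5,70],93)
```

```text
B [ 537.4 -146.1   32. ] len 51.7 wid 9.3 ang 94.1
A [ 638.3 -165.1   32. ] len 52.3 wid 8.6 ang 39.7
C [ 525.7 -277.3   32. ] len 47.6 wid 8.4 ang 63.3
shift cm [15.77  7.84 -2.26] dist/row 4.3 turn [-0.241 -0.002  0.001] rows 1.9
```

Run:
```python
from h import *
goto([537.4,-146.1,60],94)
goto([537.4,-146.1,22],94)
```

```text
shift cm [16.76  8.08 -1.76] dist/row 4.5 turn [-0.259 -0.002  0.001] rows 2.1
shift cm [20.56  8.08 -1.75] dist/row 5.3 turn [-0.259 -0.002  0.001] rows 2.1
```

>>> {"method": "servo_tool", "body": {
  "plan": [
    [[3,3,-0.7,-0.1,0,0,4],[6,6,-1.3,-0.2,0,0,4],[10,8.1,-1.75,-0.259,0,0,4],[14,8.1,-1.75,-0.259,0,0,4],[17,8.1,-1.75,-0.259,0,0,4],[19,8.1,-1.75,-0.259,0,0,4],[20.2,8.1,-1.75,-0.259,0,0,4],[20.6,8.1,-1.75,-0.259,0,0,4]]
  ]
}}

```text
t: 13.47
ee_pos: [537.4, -146.5, 20.2]
orientation: [-0.055, 1.574, 0.055]
ft_force: [-0.4, 0.7, -0.2]
width: 39.9
```

>>> {"method": "servo_tool", "body": {
  "plan": [
    [[0,0,0,0,0,0,4],[0,0,0,0,0,0,2.5],[0,0,0,0,0,0,0.3],[0,0,0,0,0,0,0.3],[0,0,0,0,0,0,0.3],[0,0,0,0,0,0,0.3]]
  ]
}}

```text
t: 13.97
ee_pos: [538.9, -147.9, 22.8]
orientation: [-0.055, 1.57, 0.053]
ft_force: [-1.5, -0.2, 0.7]
width: 10.0
```

Run:
```python
from h import *
st()
```

```text
t 13.97 pos [ 538.9 -147.9   22.8] psi 93.93 xdir [ 0.    -0.001 -1.   ] f [-1.5 -0.2  0.7] w 10.0 q [-0.29  0.65  1.87 -0.    0.61 -0.36]
```

```bash
cat >> h.py <<'E'
O=np.array([718.6,106.3]);Y=np.radians(-2.1);EX=np.array([np.cos(Y),np.sin(Y)]);EY=np.array([-np.sin(Y),np.cos(Y)])
def bay(cy,x,y): return O+EX*(-105+x)+EY*(cy+y)
E
python3 - <<'E'
from h import *
p=bay(68,33,-10);print(p)
goto([590,10,125],45)
goto([p[0],p[1],90],-2.1,frm=([590,10,125],45))
E
```

```text
[648.77369075 166.89939387]
shift cm [-10.24  15.39   6.18] dist/row 4.7 turn [0.854 0.001 0.001] rows 6.8
shift cm [ 3.5  15.25 -6.94] dist/row 4.1 turn [0.822 0.    0.   ] rows 6.6
```

>>> {"method": "servo_tool", "body": {
  "plan": [
    [[-3,0,0,0,0,0,0.3],[-7,1,0.4,0.12,0,0,0.3],[-10.2,4,1.6,0.24,0,0,0.3],[-10.2,8,3.2,0.36,0,0,0.3],[-10.2,12,5,0.48,0,0,0.3],[-10.2,15.4,6.2,0.6,0,0,0.3],[-10.2,15.4,6.2,0.72,0,0,0.3],[-10.2,15.4,6.2,0.854,0,0,0.3]]
  ]
}}

```text
t: 14.63
ee_pos: [591.0, 13.2, 124.2]
orientation: [0.604, 1.484, -0.604]
ft_force: [0.0, -0.4, -1.4]
width: 10.5
```

Run:
```python
from h import *
st()
goto([648.8,166.9,90],-2.1)
```

```text
t 14.63 pos [591.   13.2 124.2] psi 45.73 xdir [ 0.001 -0.001 -1.   ] f [ 0.  -0.4 -1.4] w 10.5 q [ 0.    0.52  1.78 -0.    0.84  0.78]
shift cm [ 3.41 15.04 -6.6 ] dist/row 4.0 turn [ 0.835  0.001 -0.001] rows 6.7
```

>>> {"method": "servo_tool", "body": {
  "plan": [
    [[0,4,-2,0.12,0,0,0.3],[0,8,-4,0.24,0,0,0.3],[0,11,-5,0.36,0,0,0.3],[0,13,-6,0.48,0,0,0.3],[1,15,-6.6,0.6,0,0,0.3],[2,15,-6.6,0.72,0,0,0.3],[3,15,-6.6,0.835,0,0,0.3],[3.4,15,-6.6,0.835,0,0,0.3]]
  ]
}}

```text
t: 15.3
ee_pos: [646.2, 164.1, 88.0]
orientation: [1.234, 1.192, -1.239]
ft_force: [-0.1, 0.4, -1.0]
width: 9.8
```

>>> {"method": "servo_tool", "body": {
  "plan": [
    [[0,0,0,0,0,0,0.3],[0,0,0,0,0,0,0.3]]
  ]
}}

```text
t: 15.47
ee_pos: [647.1, 163.5, 89.6]
orientation: [1.231, 1.194, -1.233]
ft_force: [0.8, 0.1, -1.6]
width: 9.8
```

Run:
```python
from h import *
st()
c,im=shot("wrist","w9");np.save("w9.npy",c["view"])
c,im=shot("scene","s9");crop(im,190,70,330,190,5,"s9c")
goto([648.8,166.9,29.5],-2.1)
```

```text
t 15.47 pos [647.1 163.5  89.6] psi -1.80 xdir [-0.001 -0.001 -1.   ] f [ 0.8  0.1 -1.6] w 9.8 q [ 0.23  0.66  1.61 -0.    0.87  1.83]
shift cm [ 6.08  0.1  -0.34] dist/row 1.5 turn [ 0.004  0.001 -0.001] rows 0.0
```

View pics/w9.png

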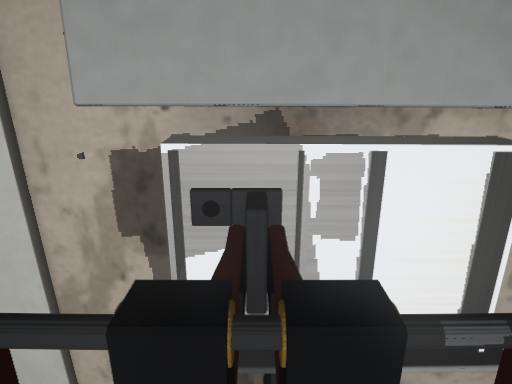

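View pics/s9c.png

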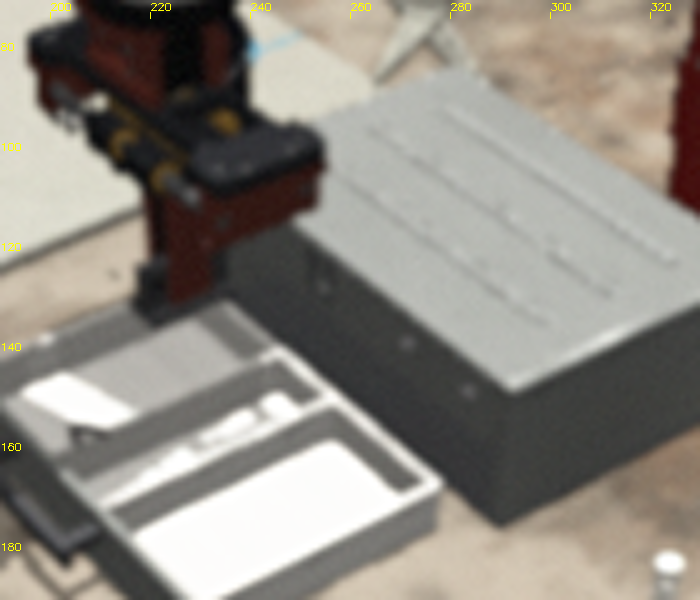

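Run:
```python
from h import *
w=ctrl.calibration("wrist");w["view"]=np.load("w9.npy")
def cab(p): d=p[:,:2]-O; return np.c_[d@EX,d@EY].round(1)
print("rim L inner, d1,d2, R",cab(onz(w,[(168,153),(304,153),(385,153),(510,153)],34)))
print("back rim rear/front",cab(onz(w,[(300,143),(300,150)],34)))
print("cab roof front",cab(onz(w,[(256,104),(79,104),(500,105)],94)))
im=cv2.imread("pics/w9.png");crop(im,150,120,350,250,4,"w9c")
```

```text
rim L inner, d1,d2, R [[-33.9 108.4]
 [-33.5  26.6]
 [-33.2 -22.4]
 [-32.7 -99.5]]
back rim rear/front [[-27.5  29.3]
 [-31.7  29.1]]
cab roof front [[ -0.8  55.7]
 [ -0.9 128.2]
 [ -0.3 -45.2]]
```

View pics/w9c.png

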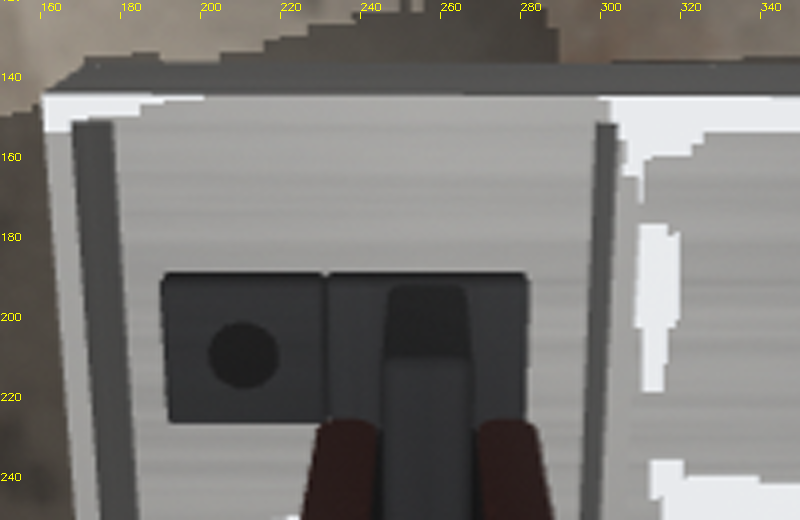

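>>> {"method": "servo_tool", "body": {
  "plan": [
    [[2,0.1,-0.3,0,0,0,0.3],[4,0.1,-0.3,0,0,0,0.3],[5,0.1,-0.3,0,0,0,0.3],[5.7,0.1,-0.3,0,0,0,0.3],[6.0,0.1,-0.3,0,0,0,0.3],[6.0,0.1,-0.3,0,0,0,0.3]]
  ]
}}

```text
t: 16.07
ee_pos: [648.5, 166.6, 29.6]
orientation: [1.233, 1.192, -1.235]
ft_force: [0.2, 0.7, -2.3]
width: 9.7
```

Run:
```python
from h import *
st()
```

```text
t 16.07 pos [648.5 166.6  29.6] psi -1.96 xdir [-0.    -0.001 -1.   ] f [ 0.2  0.7 -2.3] w 9.7 q [ 0.23  0.75  1.61 -0.    0.78  1.84]
```

Release, lift, and head for bracket A.

>>> {"method": "servo_tool", "body": {
  "plan": [
    [[0.05,0,0,0,0,0,3],[0.05,0,0,0,0,0,3],[0.05,0,0,0,0,0,3],[-2.5,0,0,0,0,0,3],[-5.5,0,0,0,0,0,3],[-9,0,0,0,0,0,3],[-12,-1,1,0,0,0,3],[-14,-3,4,0,0,0,4]]
  ]
}}

```text
t: 16.73
ee_pos: [620.3, 130.5, 173.9]
orientation: [1.237, 1.189, -1.226]
ft_force: [0.3, -0.5, 0.5]
width: 33.7
```

Run:
```python
from h import *
st()
c,im=shot("wrist","w10")
goto([590,-200,190],40)
```

```text
t 16.73 pos [620.3 130.5 173.9] psi -1.81 xdir [ 0.008  0.001 -1.   ] f [ 0.3 -0.5  0.5] w 33.7 q [ 0.19  0.51  1.66 -0.    0.97  1.79]
shift cm [-1.36 -1.53 32.55] dist/row 7.8 turn [-0.732  0.003 -0.004] rows 5.9
```

View pics/w10.png

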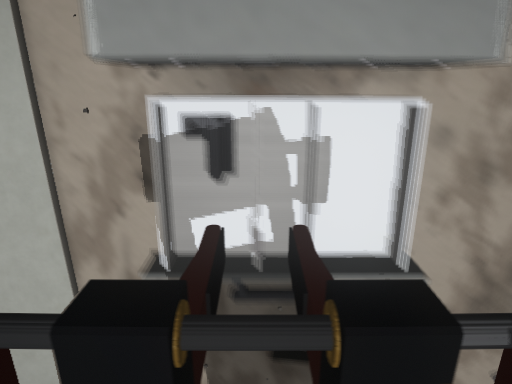

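>>> {"method": "servo_tool", "body": {
  "plan": [
    [[-1.4,-1.5,32.5,-0.12,0,0,4],[-1.4,-1.5,32.5,-0.24,0,0,4],[-1.4,-1.5,32.5,-0.36,0,0,4],[-1.4,-1.5,32.5,-0.48,0,0,4],[-1.4,-1.5,32.5,-0.6,0,0,4],[-1.4,-1.5,32.5,-0.73,0,0,4],[-1.4,-1.5,32.5,-0.73,0,0,4],[-1.4,-1.5,32.5,-0.73,0,0,4]]
  ]
}}

```text
t: 17.45
ee_pos: [590.7, -196.4, 184.6]
orientation: [0.681, 1.46, -0.683]
ft_force: [1.6, 0.1, 0.2]
width: 40.0
```

>>> {"method": "servo_tool", "body": {
  "plan": [
    [[0,0,0,0,0,0,4],[0,0,0,0,0,0,4],[0,0,0,0,0,0,4]]
  ]
}}

```text
t: 17.7
ee_pos: [590.8, -194.3, 184.1]
orientation: [0.683, 1.46, -0.685]
ft_force: [0.8, 0.5, 0.4]
width: 39.7
```

Run:
```python
from h import *
st()
c,im=shot("wrist","w11");np.save("w11.npy",c["view"])
crop(im,190,90,320,250,4,"w11c")
p=proj(c,[[638.3,-165.1,32]]);print(p)
```

```text
t 17.70 pos [ 590.8 -194.3  184.1] psi 39.80 xdir [-0.    -0.001 -1.   ] f [0.8 0.5 0.4] w 39.7 q [-0.34  0.48  1.67 -0.    0.99  0.54]
[[265.53694228 112.61000823]]
```

View pics/w11.png

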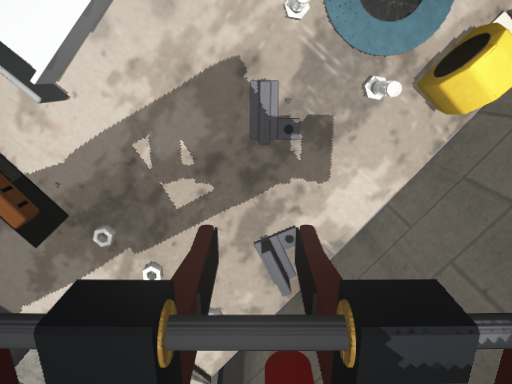

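View pics/w11c.png

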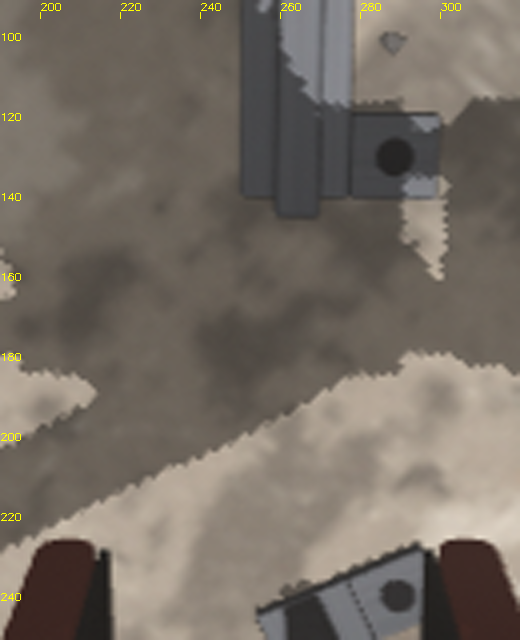

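Run:
```python
from h import *
goto([637.5,-164.5,22],39.8)
```

```text
shift cm [16.19  5.45  0.74] dist/row 4.1 turn [0.001 0.001 0.001] rows 0.0
```

>>> {"method": "servo_tool", "body": {
  "plan": [
    [[2,3,0.4,0,0,0,4],[4,5.4,0.7,0,0,0,4],[8,5.4,0.7,0,0,0,4],[11,5.4,0.7,0,0,0,4],[14,5.4,0.7,0,0,0,4],[15.5,5.4,0.7,0,0,0,4],[16.1,5.4,0.7,0,0,0,4],[16.1,5.4,0.7,0,0,0,4]]
  ]
}}

```text
t: 18.42
ee_pos: [636.5, -164.2, 21.9]
orientation: [0.681, 1.463, -0.684]
ft_force: [0.2, 0.5, 0.8]
width: 40.0
```

>>> {"method": "servo_tool", "body": {
  "plan": [
    [[0,0,0,0,0,0,2.5],[0,0,0,0,0,0,0.3],[0,0,0,0,0,0,0.3],[0,0,0,0,0,0,0.3],[0,0,0,0,0,0,0.3],[0,0,0,0,0,0,0.3]]
  ]
}}

```text
t: 18.92
ee_pos: [637.5, -165.7, 24.1]
orientation: [0.683, 1.459, -0.684]
ft_force: [-1.9, 1.1, 6.5]
width: 9.9
```

Run:
```python
from h import *
st()
p=bay(68,-33,10);print(p)
goto([570,20,125],20)
goto([p[0],p[1],90],-2.1,frm=([570,20,125],20))
```

```text
t 18.92 pos [ 637.5 -165.7   24.1] psi 39.84 xdir [ 0.001 -0.002 -1.   ] f [-1.9  1.1  6.5] w 9.9 q [-0.27  0.75  1.64 -0.    0.75  0.6 ]
[583.55089094 189.30444652]
shift cm [-10.13   6.71 -18.56] dist/row 5.3 turn [ 0.346  0.002 -0.   ] rows 2.8
shift cm [  3.5    7.06 -15.45] dist/row 4.2 turn [0.386 0.    0.   ] rows 3.1
```

>>> {"method": "servo_tool", "body": {
  "plan": [
    [[-3,0,0,0,0,0,0.3],[-7,0.5,-1,0,0,0,0.3],[-10.1,2,-5,0.1,0,0,0.3],[-10.1,3.5,-9,0.2,0,0,0.3],[-10.1,5,-13,0.3,0,0,0.3],[-10.1,6.7,-17,0.34,0,0,0.3],[-10.1,6.7,-18.5,0.346,0,0,0.3],[-10.1,6.7,-18.5,0.346,0,0,0.3]]
  ]
}}

```text
t: 19.58
ee_pos: [566.7, 23.5, 123.6]
orientation: [0.944, 1.358, -0.947]
ft_force: [0.2, 0.1, -1.3]
width: 9.9
```

Run:
```python
from h import *
st()
goto([583.5,189.3,95],-2.1)
```

```text
t 19.58 pos [566.7  23.5 123.6] psi 20.23 xdir [-0.003 -0.001 -1.   ] f [ 0.2  0.1 -1.3] w 9.9 q [ 0.02  0.5   1.83 -0.    0.82  1.24]
shift cm [  2.84   7.31 -14.97] dist/row 4.1 turn [0.39  0.    0.003] rows 3.1
```

>>> {"method": "servo_tool", "body": {
  "plan": [
    [[0,2,-4,0.1,0,0,0.3],[0,4,-8,0.2,0,0,0.3],[0.5,6,-11.5,0.3,0,0,0.3],[1.5,7.3,-14,0.39,0,0,0.3],[2.8,7.3,-15,0.39,0,0,0.3],[2.8,7.3,-15,0.39,0,0,0.3],[2.8,7.3,-15,0.39,0,0,0.3]]
  ]
}}

```text
t: 20.17
ee_pos: [585.9, 184.8, 94.4]
orientation: [1.234, 1.191, -1.24]
ft_force: [0.1, 0.2, -1.0]
width: 9.9
```

Run:
```python
from h import *
st()
c,im=shot("wrist","w12");np.save("w12.npy",c["view"])
goto([583.5,189.3,30.5],-2.1)
```

```text
t 20.17 pos [585.9 184.8  94.4] psi -2.17 xdir [-0.003 -0.002 -1.   ] f [ 0.1  0.2 -1. ] w 9.9 q [ 0.29  0.59  1.73 -0.    0.82  1.9 ]
shift cm [ 6.46 -0.31 -0.51] dist/row 1.6 turn [-0.003  0.002  0.002] rows 0.0
```

View pics/w12.png

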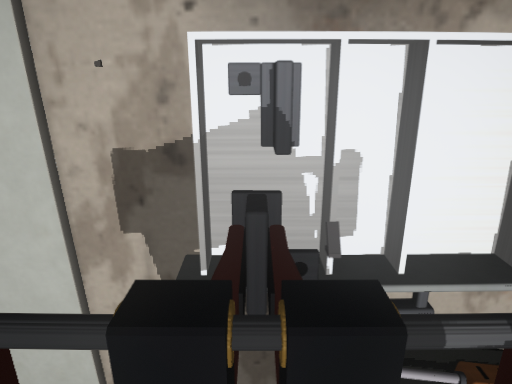

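>>> {"method": "servo_tool", "body": {
  "plan": [
    [[0,-0.2,-0.4,0,0,0,0.3],[2,-0.2,-0.4,0,0,0,0.3],[4,-0.2,-0.4,0,0,0,0.3],[5.3,-0.2,-0.4,0,0,0,0.3],[6,-0.2,-0.4,0,0,0,0.3],[6.3,-0.2,-0.4,0,0,0,0.3],[6.3,-0.2,-0.4,0,0,0,0.3]]
  ]
}}

```text
t: 20.8
ee_pos: [585.1, 189.0, 32.2]
orientation: [1.238, 1.189, -1.241]
ft_force: [-0.3, -0.5, -0.7]
width: 10.4
```

Run:
```python
from h import *
st()
```

```text
t 20.80 pos [585.1 189.   32.2] psi -2.34 xdir [-0.001 -0.002 -1.   ] f [-0.3 -0.5 -0.7] w 10.4 q [ 0.29  0.69  1.74 -0.    0.71  1.91]
```

>>> {"method": "servo_tool", "body": {
  "plan": [
    [[0.15,0,0,0,0,0,0.3],[0.15,0,0,0,0,0,3],[0.15,0,0,0,0,0,3],[0.15,0,0,0,0,0,3],[-3,0,0,0,0,0,3],[-6,0,0,0,0,0,3],[-10,0,0,0,0,0,3],[-14,0,4,0,0,0,4]]
  ]
}}

```text
t: 21.47
ee_pos: [585.3, 163.6, 165.2]
orientation: [1.239, 1.189, -1.233]
ft_force: [1.3, -0.4, 0.2]
width: 33.5
```

Run:
```python
from h import *
st()
goto([530,-130,190],30)
goto([500,-327,200],64,frm=([530,-130,190],30))
```

```text
t 21.47 pos [585.3 163.6 165.2] psi -2.12 xdir [ 0.004  0.001 -1.   ] f [ 1.3 -0.4  0.2] w 33.5 q [ 0.25  0.48  1.72 -0.    0.93  1.86]
shift cm [-2.52 -4.43 29.54] dist/row 7.2 turn [-0.561  0.    -0.004] rows 4.5
shift cm [ -1.   -12.45  15.56] dist/row 4.8 turn [-0.593  0.     0.   ] rows 4.7
```

>>> {"method": "servo_tool", "body": {
  "plan": [
    [[-2.5,-4.4,29.5,-0.1,0,0,4],[-2.5,-4.4,29.5,-0.2,0,0,4],[-2.5,-4.4,29.5,-0.3,0,0,4],[-2.5,-4.4,29.5,-0.4,0,0,4],[-2.5,-4.4,29.5,-0.5,0,0,4],[-2.5,-4.4,29.5,-0.56,0,0,4],[-2.5,-4.4,29.5,-0.56,0,0,4]]
  ]
}}

```text
t: 22.05
ee_pos: [529.0, -127.0, 187.6]
orientation: [0.815, 1.411, -0.816]
ft_force: [1.4, -0.3, 0.5]
width: 40.1
```

>>> {"method": "servo_tool", "body": {
  "plan": [
    [[-1,-12.5,15.5,-0.12,0,0,4],[-1,-12.5,15.5,-0.24,0,0,4],[-1,-12.5,15.5,-0.36,0,0,4],[-1,-12.5,15.5,-0.48,0,0,4],[-1,-12.5,15.5,-0.6,0,0,4],[-1,-12.5,15.5,-0.6,0,0,4],[-1,-12.5,15.5,-0.6,0,0,4],[-1,-12.5,15.5,-0.6,0,0,4]]
  ]
}}

```text
t: 22.72
ee_pos: [497.8, -321.4, 197.0]
orientation: [0.356, 1.541, -0.357]
ft_force: [0.0, -0.6, -0.2]
width: 39.7
```

Run:
```python
from h import *
st()
c,im=shot("wrist","w13");np.save("w13.npy",c["view"])
crop(im,190,50,350,220,4,"w13c")
p=proj(c,[[525.7,-277.3,32]]);print(p)
c,im=shot("top","t13")
st()
```

```text
t 22.72 pos [ 497.8 -321.4  197. ] psi 63.98 xdir [-0.    -0.001 -1.   ] f [ 0.  -0.6 -0.2] w 39.7 q [-0.59  0.42  1.73 -0.    0.98 -0.14]
[[262.38959245 114.92276836]]
t 22.82 pos [ 498.1 -320.3  196.9] psi 64.14 xdir [-0.001 -0.001 -1.   ] f [ 1.1  0.  -0. ] w 40.2 q [-0.59  0.42  1.73 -0.    0.98 -0.14]
```

View pics/w13c.png

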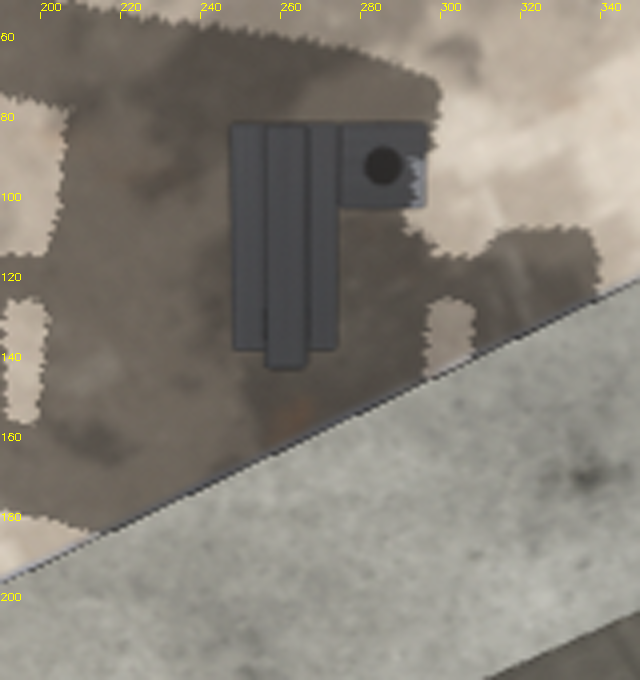

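View pics/t13.png

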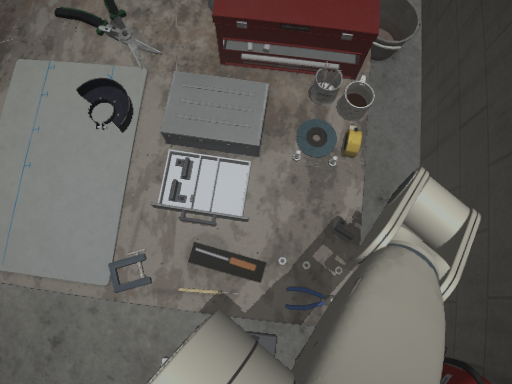

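Run:
```python
from h import *
goto([526.6,-275.2,22],64)
```

```text
shift cm [17.48  5.32  0.6 ] dist/row 4.4 turn [ 0.002 -0.     0.001] rows 0.0
```

>>> {"method": "servo_tool", "body": {
  "plan": [
    [[2,3,0.4,0,0,0,4],[5,5.3,0.6,0,0,0,4],[9,5.3,0.6,0,0,0,4],[12.5,5.3,0.6,0,0,0,4],[15.5,5.3,0.6,0,0,0,4],[17,5.3,0.6,0,0,0,4],[17.4,5.3,0.6,0,0,0,4],[17.4,5.3,0.6,0,0,0,4]]
  ]
}}

```text
t: 23.48
ee_pos: [526.2, -275.1, 21.8]
orientation: [0.353, 1.544, -0.353]
ft_force: [0.2, 1.0, 0.7]
width: 40.3
```

>>> {"method": "servo_tool", "body": {
  "plan": [
    [[0,0,0,0,0,0,2.5],[0,0,0,0,0,0,0.3],[0,0,0,0,0,0,0.3],[0,0,0,0,0,0,0.3],[0,0,0,0,0,0,0.3],[0,0,0,0,0,0,0.3]]
  ]
}}

```text
t: 23.98
ee_pos: [526.7, -277.1, 23.8]
orientation: [0.353, 1.541, -0.355]
ft_force: [-1.5, 1.1, 6.7]
width: 9.7
```

Run:
```python
from h import *
st()
p=bay(-68,0,10);print(p)
goto([560,-100,125],30)
goto([p[0],p[1],95],-2.1,frm=([560,-100,125],30))
```

```text
t 23.98 pos [ 526.7 -277.1   23.8] psi 64.14 xdir [ 0.    -0.002 -1.   ] f [-1.5  1.1  6.7] w 9.7 q [-0.5   0.68  1.79 -0.    0.66 -0.05]
[611.54518355  52.18654258]
shift cm [-10.14  17.38  -4.72] dist/row 5.0 turn [0.596 0.001 0.001] rows 4.8
shift cm [  3.    12.07 -10.6 ] dist/row 3.9 turn [0.56 0.   0.  ] rows 4.5
```

>>> {"method": "servo_tool", "body": {
  "plan": [
    [[-3,0,0,0,0,0,0.3],[-7,1,-0.4,0.1,0,0,0.3],[-10,4,-1,0.2,0,0,0.3],[-10,8,-2,0.3,0,0,0.3],[-10,12,-3,0.4,0,0,0.3],[-10,15.5,-4.2,0.5,0,0,0.3],[-10,17.4,-4.7,0.596,0,0,0.3],[-10,17.4,-4.7,0.596,0,0,0.3]]
  ]
}}

```text
t: 24.65
ee_pos: [560.5, -96.2, 123.0]
orientation: [0.816, 1.412, -0.816]
ft_force: [-0.1, 0.2, -1.2]
width: 10.0
```

Run:
```python
from h import *
st()
goto([611.5,52.2,95],-2.1)
```

```text
t 24.65 pos [560.5 -96.2 123. ] psi 29.95 xdir [ 0.    -0.001 -1.   ] f [-0.1  0.2 -1.2] w 10.0 q [-0.19  0.5   1.83 -0.    0.82  0.86]
shift cm [  2.79  11.83 -10.32] dist/row 3.8 turn [ 0.559  0.001 -0.   ] rows 4.5
```

>>> {"method": "servo_tool", "body": {
  "plan": [
    [[0,3,-3,0.1,0,0,0.3],[0,6,-5.5,0.2,0,0,0.3],[0.5,9,-8,0.32,0,0,0.3],[1.5,11.8,-10.3,0.44,0,0,0.3],[2.5,11.8,-10.3,0.559,0,0,0.3],[2.8,11.8,-10.3,0.559,0,0,0.3],[2.8,11.8,-10.3,0.559,0,0,0.3]]
  ]
}}

```text
t: 25.23
ee_pos: [609.8, 47.6, 93.3]
orientation: [1.229, 1.195, -1.234]
ft_force: [-1.1, -0.3, -0.7]
width: 9.5
```

Run:
```python
from h import *
st()
c,im=shot("wrist","w14");np.save("w14.npy",c["view"])
goto([611.5,52.2,30.5],-2.1)
```

```text
t 25.23 pos [609.8  47.6  93.3] psi -1.74 xdir [-0.003 -0.002 -1.   ] f [-1.1 -0.3 -0.7] w 9.5 q [ 0.06  0.59  1.74 -0.    0.81  1.66]
shift cm [ 6.35  0.14 -0.52] dist/row 1.5 turn [0.005 0.002 0.002] rows 0.0
```

View pics/w14.png

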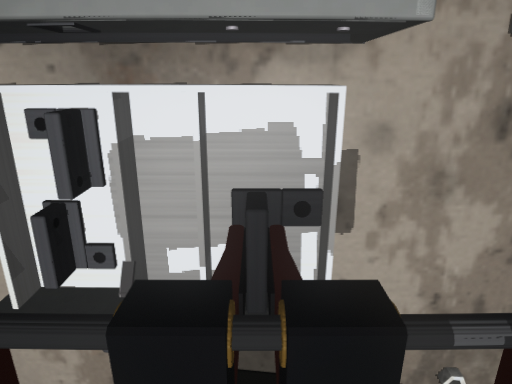

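>>> {"method": "servo_tool", "body": {
  "plan": [
    [[0,0.1,-0.5,0,0,0,0.3],[2,0.1,-0.5,0,0,0,0.3],[4,0.1,-0.5,0,0,0,0.3],[5.3,0.1,-0.5,0,0,0,0.3],[6,0.1,-0.5,0,0,0,0.3],[6.4,0.1,-0.5,0,0,0,0.3],[6.4,0.1,-0.5,0,0,0,0.3]]
  ]
}}

```text
t: 25.87
ee_pos: [612.3, 52.9, 30.6]
orientation: [1.234, 1.191, -1.236]
ft_force: [0.1, -0.6, -1.2]
width: 9.7
```

Run:
```python
from h import *
st()
```

```text
t 25.87 pos [612.3  52.9  30.6] psi -2.02 xdir [ 0.    -0.001 -1.   ] f [ 0.1 -0.6 -1.2] w 9.7 q [ 0.07  0.69  1.74 -0.    0.7   1.68]
```

>>> {"method": "servo_tool", "body": {
  "plan": [
    [[0.05,0,0,0,0,0,3],[0.05,0,0,0,0,0,3],[0.05,0,0,0,0,0,3],[-3,0,0,0,0,0,3],[-6,0,0,0,0,0,3],[-10,0,0,0,0,0,3],[-14,-3,4,0,0,0,4]]
  ]
}}

```text
t: 26.45
ee_pos: [595.9, 30.6, 160.6]
orientation: [1.237, 1.188, -1.227]
ft_force: [0.9, -0.7, 1.1]
width: 34.1
```

Run:
```python
from h import *
st()
c=ctrl.calibration("top")
q=lambda p:(p[0]/4+180,p[1]/4+170)
print("pliers top handle far edge",onz(c,[q((430,470)),q((500,467)),q((570,500)),q((700,524))],12).round(1))
goto([435,-190,190],88)
```

```text
t 26.45 pos [595.9  30.6 160.6] psi -1.86 xdir [ 0.008 -0.    -1.   ] f [ 0.9 -0.7  1.1] w 34.1 q [ 0.03  0.47  1.75 -0.    0.91  1.64]
pliers top handle far edge [[ 366.7 -141.2   12. ]
 [ 373.8 -186.2   12. ]
 [ 357.7 -233.5   12. ]
 [ 351.4 -319.5   12. ]]
shift cm [ -3.06 -15.34  22.57] dist/row 6.6 turn [-1.568  0.006 -0.006] rows 12.5
```

>>> {"method": "servo_tool", "body": {
  "plan": [
    [[-3,-6,6,-0.12,0,0,4],[-3,-10,12,-0.24,0,0,4],[-3,-13,16,-0.36,0,0,4],[-3,-15.3,20,-0.48,0,0,4],[-3,-15.3,22.5,-0.6,0,0,4],[-3,-15.3,22.5,-0.72,0,0,4],[-3,-15.3,22.5,-0.84,0,0,4],[-3,-15.3,22.5,-0.94,0,0,4]]
  ]
}}

```text
t: 27.12
ee_pos: [428.6, -194.6, 187.7]
orientation: [0.528, 1.504, -0.532]
ft_force: [1.2, -0.0, 0.1]
width: 39.8
```

>>> {"method": "servo_tool", "body": {
  "plan": [
    [[0,0,0,-0.12,0,0,4],[0,0,0,-0.24,0,0,4],[0,0,0,-0.36,0,0,4],[0,0,0,-0.48,0,0,4],[0,0,0,-0.6,0,0,4],[0,0,0,-0.63,0,0,4],[0,0,0,-0.63,0,0,4]]
  ]
}}

```text
t: 27.7
ee_pos: [430.8, -191.3, 187.3]
orientation: [0.037, 1.57, -0.039]
ft_force: [0.1, 0.7, -0.4]
width: 40.2
```

Run:
```python
from h import *
st()
c,im=shot("wrist","w15");np.save("w15.npy",c["view"])
c2,im2=shot("top","t15");crop(im2,140,130,270,290,4,"t15c")
```

```text
t 27.70 pos [ 430.8 -191.3  187.3] psi 87.24 xdir [ 0.001 -0.002 -1.   ] f [ 0.1  0.7 -0.4] w 40.2 q [-0.44  0.27  2.   -0.    0.87 -0.39]
```

View pics/w15.png

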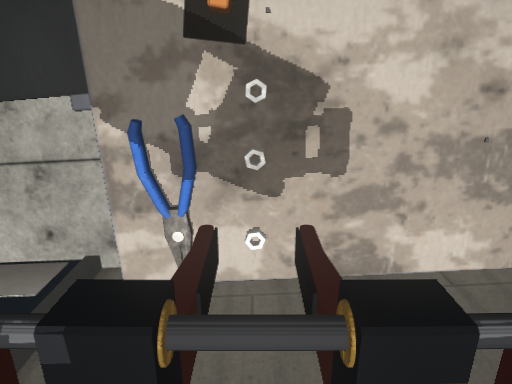

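View pics/t15c.png

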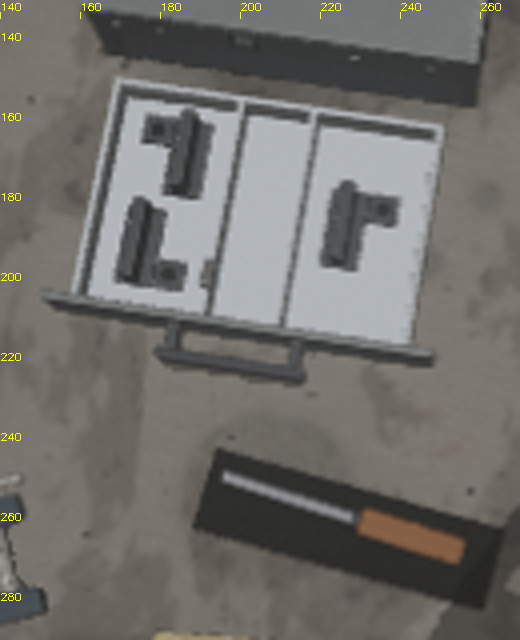

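Run:
```python
from h import *
w=ctrl.calibration("wrist");w["view"]=np.load("w15.npy")
n=onz(w,[(256,91),(255,160),(255,240)],9);print(n.round(1))
goto([n[0,0],n[0,1],16.5],88)
```

```text
[[ 434.7 -119.6    9. ]
 [ 430.6 -184.     9. ]
 [ 426.3 -269.3    9. ]]
shift cm [1.706e+01 7.210e+00 1.000e-02] dist/row 4.4 turn [-0.016  0.001  0.002] rows 0.1
```

>>> {"method": "servo_tool", "body": {
  "plan": [
    [[2,4,0,0,0,0,4],[5,7.2,0,0,0,0,4],[9,7.2,0,0,0,0,4],[12.5,7.2,0,0,0,0,4],[15,7.2,0,0,0,0,4],[16.5,7.2,0,0,0,0,4],[17.0,7.2,0,0,0,0,4],[17.0,7.2,0,0,0,0,4]]
  ]
}}

```text
t: 28.47
ee_pos: [433.7, -119.4, 15.9]
orientation: [0.039, 1.573, -0.04]
ft_force: [-0.7, -0.2, 0.6]
width: 40.2
```

>>> {"method": "servo_tool", "body": {
  "plan": [
    [[0,0,0,0,0,0,3],[0,0,0,0,0,0,1],[0,0,0,0,0,0,1],[0,0,0,0,0,0,1],[0,0,0,0,0,0,1]]
  ]
}}

```text
t: 28.88
ee_pos: [435.1, -119.9, 17.8]
orientation: [0.037, 1.568, -0.04]
ft_force: [0.2, 0.1, 7.9]
width: 20.8
```

Run:
```python
from h import *
st()
p=bay(0,-42,0);print(p)
goto([p[0],p[1],110],88)
```

```text
t 28.88 pos [ 435.1 -119.9   17.8] psi 87.16 xdir [ 0.002 -0.002 -1.   ] f [0.2 0.1 7.9] w 20.8 q [-0.29  0.58  2.11 -0.    0.45 -0.24]
[571.69872611 111.68662518]
shift cm [-9.23 23.79 12.52] dist/row 6.8 turn [-0.015  0.002  0.002] rows 0.1
```

>>> {"method": "servo_tool", "body": {
  "plan": [
    [[-4,0,0,0,0,0,1],[-8,1,0.5,0,0,0,1],[-9.2,5,2.5,0,0,0,1],[-9.2,8.6,4.5,0,0,0,1],[-9.2,12,6.5,0,0,0,1],[-9.2,15.6,8.2,0,0,0,1],[-9.2,19,10,0,0,0,1],[-9.2,22.5,11.8,-0.015,0,0,1]]
  ]
}}

```text
t: 29.55
ee_pos: [563.9, 101.4, 109.2]
orientation: [0.026, 1.57, -0.028]
ft_force: [1.8, 0.2, -0.0]
width: 20.7
```

>>> {"method": "servo_tool", "body": {
  "plan": [
    [[0,1.2,0.7,0,0,0,1],[0,1.2,0.7,0,0,0,1],[0,1.2,0.7,0,0,0,1]]
  ]
}}

```text
t: 29.8
ee_pos: [570.1, 111.4, 108.4]
orientation: [0.025, 1.571, -0.027]
ft_force: [-1.1, -0.5, -0.4]
width: 20.4
```

Run:
```python
from h import *
st()
c,im=shot("wrist","w16");np.save("w16.npy",c["view"])
goto([571.7,111.7,30],88)
```

```text
t 29.80 pos [570.1 111.4 108.4] psi 88.11 xdir [-0.001 -0.002 -1.   ] f [-1.1 -0.5 -0.4] w 20.4 q [ 0.17  0.53  1.81 -0.    0.8   0.21]
shift cm [7.83 0.15 0.22] dist/row 1.9 turn [ 0.001 -0.001  0.002] rows 0.0
```

View pics/w16.png

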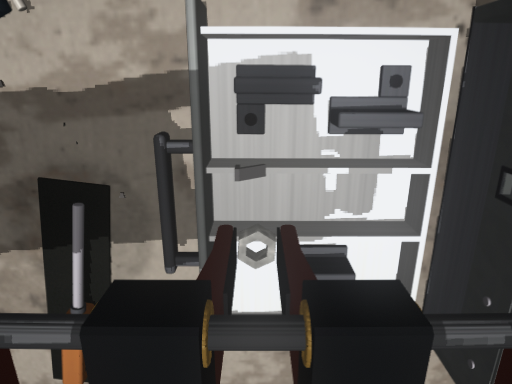

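Run:
```python
from h import *
w=ctrl.calibration("wrist");w["view"]=np.load("w16.npy")
def cab(p): d=p[:,:2]-O; return np.c_[d@EX,d@EY].round(1)
print(cab(onz(w,[(320,163),(320,239),(205,163),(437,168)],34)))
```

```text
[[-106.    29. ]
 [-102.7  -26.4]
 [-182.2   28.8]
 [ -27.2   26. ]]
```

>>> {"method": "servo_tool", "body": {
  "plan": [
    [[3,0.2,0.2,0,0,0,1],[5.5,0.2,0.2,0,0,0,1],[7,0.2,0.2,0,0,0,1],[8,0.2,0.2,0,0,0,1],[8.3,0.2,0.2,0,0,0,1],[8.3,0.2,0.2,0,0,0,1],[8.3,0.2,0.2,0,0,0,3],[8.3,0.2,0.2,0,0,0,3]]
  ]
}}

```text
t: 30.52
ee_pos: [573.4, 112.8, 26.6]
orientation: [0.027, 1.569, -0.028]
ft_force: [0.3, 0.2, 0.5]
width: 28.9
```

>>> {"method": "servo_tool", "body": {
  "plan": [
    [[0,0,0,0,0,0,3],[-3,0,0,0,0,0,3],[-6,0,0,0,0,0,3],[-10,0,0,0,0,0,4],[-13,-4,0,0,0,0,4]]
  ]
}}

```text
t: 30.93
ee_pos: [573.4, 83.3, 154.4]
orientation: [0.024, 1.566, -0.024]
ft_force: [2.0, 0.2, 0.4]
width: 38.8
```

Run:
```python
from h import *
st()
c,im=shot("wrist","w17")
goto([435,-230,150],88)
```

```text
t 30.93 pos [573.4  83.3 154.4] psi 88.25 xdir [ 0.005  0.    -1.   ] f [2.  0.2 0.4] w 38.8 q [ 0.12  0.46  1.79 -0.    0.88  0.15]
shift cm [  0.74 -31.13 -13.01] dist/row 8.1 turn [0.003 0.01  0.001] rows 0.1
```

View pics/w17.png

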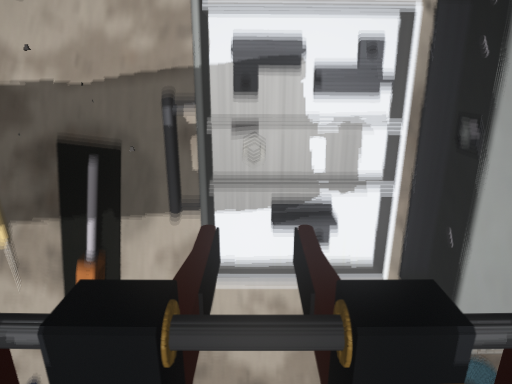

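>>> {"method": "servo_tool", "body": {
  "plan": [
    [[-2.5,-31.5,-13,0,0,0,4],[-2.5,-31.5,-13,0,0,0,4],[-2.5,-31.5,-13,0,0,0,4],[-2.5,-31.5,-13,0,0,0,4],[-2.5,-31.5,-13,0,0,0,4],[-2.5,-31.5,-13,0,0,0,4],[-2.5,-31.5,-13,0,0,0,4],[-2.5,-31.5,-13,0,0,0,4]]
  ]
}}

```text
t: 31.65
ee_pos: [433.2, -224.5, 176.0]
orientation: [0.025, 1.57, -0.028]
ft_force: [1.2, 0.2, -0.4]
width: 40.0
```

>>> {"method": "servo_tool", "body": {
  "plan": [
    [[0,0,0,0,0,0,4],[0,0,0,0,0,0,4],[0,0,0,0,0,0,4]]
  ]
}}

```text
t: 31.9
ee_pos: [434.2, -222.8, 175.5]
orientation: [0.027, 1.57, -0.029]
ft_force: [-0.4, -0.2, -0.3]
width: 39.7
```

Run:
```python
from h import *
st()
c,im=shot("wrist","w18");np.save("w18.npy",c["view"])
print(proj(c,[430.6,-184,9]))
```

```text
t 31.90 pos [ 434.2 -222.8  175.5] psi 87.96 xdir [ 0.    -0.001 -1.   ] f [-0.4 -0.2 -0.3] w 39.7 q [-0.5   0.31  1.98 -0.    0.85 -0.46]
[[250.09224182 129.30121982]]
```

View pics/w18.png

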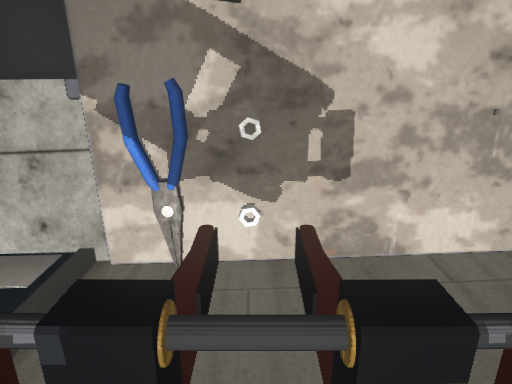

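Nut 2 is where predicted (250,128).

Run:
```python
from h import *
goto([430.6,-183.5,17],88)
```

```text
shift cm [15.83  3.87 -0.52] dist/row 3.9 turn [0.001 0.    0.001] rows 0.0
```

>>> {"method": "servo_tool", "body": {
  "plan": [
    [[2,2,-0.3,0,0,0,4],[5,3.8,-0.5,0,0,0,4],[9,3.8,-0.5,0,0,0,4],[12,3.8,-0.5,0,0,0,4],[14.2,3.8,-0.5,0,0,0,4],[15.4,3.8,-0.5,0,0,0,4],[15.8,3.8,-0.5,0,0,0,4],[15.8,3.8,-0.5,0,0,0,4]]
  ]
}}

```text
t: 32.62
ee_pos: [430.4, -183.3, 16.3]
orientation: [0.025, 1.573, -0.025]
ft_force: [-0.2, 0.6, 0.4]
width: 40.1
```

>>> {"method": "servo_tool", "body": {
  "plan": [
    [[0,0,0,0,0,0,3],[0,0,0,0,0,0,1],[0,0,0,0,0,0,1],[0,0,0,0,0,0,1],[0,0,0,0,0,0,1]]
  ]
}}

```text
t: 33.03
ee_pos: [431.3, -185.1, 18.2]
orientation: [0.026, 1.569, -0.029]
ft_force: [1.3, 2.8, 7.7]
width: 21.0
```

Run:
```python
from h import *
st()
p=bay(0,4,1);print(p)
goto([p[0],p[1],110],88)
```

```text
t 33.03 pos [ 431.3 -185.1   18.2] psi 88.01 xdir [ 0.002 -0.002 -1.   ] f [1.3 2.8 7.7] w 21.0 q [-0.43  0.59  2.07 -0.    0.48 -0.39]
[617.70447594 111.00034297]
shift cm [-9.21 30.22 17.62] dist/row 8.7 turn [0.    0.002 0.002] rows 0.0
```

>>> {"method": "servo_tool", "body": {
  "plan": [
    [[-4,0,0,0,0,0,1],[-8,1,0.5,0,0,0,1],[-9.2,4,2.3,0,0,0,1],[-9.2,7.5,4.3,0,0,0,1],[-9.2,11,6.4,0,0,0,1],[-9.2,14.5,8.4,0,0,0,1],[-9.2,18,10.4,0,0,0,1],[-9.2,21.5,12.5,0,0,0,1]]
  ]
}}

```text
t: 33.7
ee_pos: [563.4, 27.5, 109.4]
orientation: [0.026, 1.57, -0.028]
ft_force: [0.5, -1.5, -0.0]
width: 20.8
```

>>> {"method": "servo_tool", "body": {
  "plan": [
    [[0,3,1.7,0,0,0,1],[0,6,3.4,0,0,0,1],[0,8.2,4.8,0,0,0,1],[0,8.7,5.1,0,0,0,1],[0,8.7,5.1,0,0,0,1],[0,8.7,5.1,0,0,0,1]]
  ]
}}

```text
t: 34.2
ee_pos: [615.9, 110.4, 108.5]
orientation: [0.025, 1.572, -0.028]
ft_force: [-0.6, -0.5, -0.5]
width: 20.4
```

Run:
```python
from h import *
st()
c,im=shot("wrist","w19")
goto([617.7,112,26],88)
```

```text
t 34.20 pos [615.9 110.4 108.5] psi 88.05 xdir [-0.001 -0.002 -1.   ] f [-0.6 -0.5 -0.5] w 20.4 q [ 0.16  0.59  1.7  -0.    0.86  0.19]
shift cm [8.25 0.24 0.21] dist/row 2.0 turn [-0.    -0.002  0.002] rows 0.0
```

View pics/w19.png

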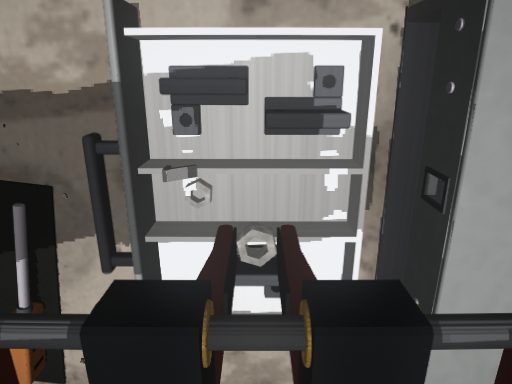

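>>> {"method": "servo_tool", "body": {
  "plan": [
    [[3,0.2,0.1,0,0,0,1],[5.5,0.2,0.1,0,0,0,1],[7,0.2,0.1,0,0,0,1],[7.9,0.2,0.1,0,0,0,1],[8.1,0.2,0.1,0,0,0,1],[8.1,0.2,0.1,0,0,0,1],[8.1,0.2,0.1,0,0,0,2.8],[8.1,0.2,0.1,0,0,0,2.8]]
  ]
}}

```text
t: 34.92
ee_pos: [618.8, 112.8, 29.1]
orientation: [0.026, 1.569, -0.028]
ft_force: [0.7, 0.1, -0.0]
width: 27.3
```

>>> {"method": "servo_tool", "body": {
  "plan": [
    [[0,0,0,0,0,0,2.8],[-3,0,0,0,0,0,2.8],[-6,0,0,0,0,0,2.8],[-10,0,0,0,0,0,2],[-13,-4,-4,0,0,0,1]]
  ]
}}

```text
t: 35.33
ee_pos: [597.3, 90.8, 152.9]
orientation: [0.026, 1.559, -0.024]
ft_force: [1.5, -1.7, 1.0]
width: 18.2
```

Run:
```python
from h import *
st()
c,im=shot("wrist","w20")
p=O+EX*(-212-45);print(p)
goto([p[0],p[1],120],-2.1)
```

```text
t 35.33 pos [597.3  90.8 152.9] psi 88.16 xdir [ 0.012  0.001 -1.   ] f [ 1.5 -1.7  1. ] w 18.2 q [ 0.13  0.49  1.74 -0.    0.89  0.16]
[461.7726028  115.71743314]
shift cm [  3.31   2.58 -12.96] dist/row 3.3 turn [ 1.575  0.006 -0.003] rows 12.6
```

View pics/w20.png

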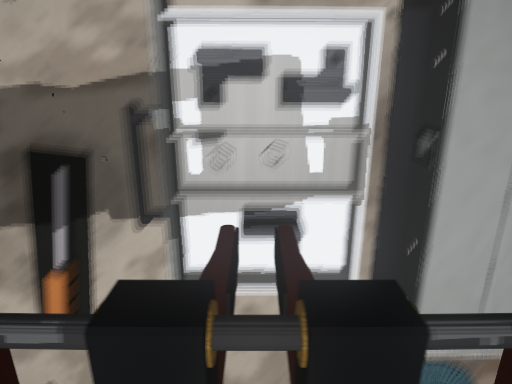

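>>> {"method": "servo_tool", "body": {
  "plan": [
    [[0,0,-4,0.12,0,0,0],[0,1,-8,0.24,0,0,0],[0,2,-11,0.36,0,0,0],[0,2.5,-13,0.48,0,0,0],[0,2.5,-13,0.6,0,0,0],[0,2.5,-13,0.72,0,0,0],[0,2.5,-13,0.84,0,0,0],[0,2.5,-13,0.94,0,0,0]]
  ]
}}

```text
t: 36.05
ee_pos: [461.8, 117.5, 147.9]
orientation: [0.763, 1.431, -0.764]
ft_force: [-0.1, 0.5, 0.4]
width: 0.2
```

>>> {"method": "servo_tool", "body": {
  "plan": [
    [[0,0,0,0.12,0,0,0],[0,0,0,0.24,0,0,0],[0,0,0,0.36,0,0,0],[0,0,0,0.48,0,0,0],[0,0,0,0.6,0,0,0],[0,0,0,0.63,0,0,0],[0,0,0,0.63,0,0,0]]
  ]
}}

```text
t: 36.63
ee_pos: [461.9, 117.3, 147.7]
orientation: [1.234, 1.191, -1.235]
ft_force: [0.1, -0.1, 0.3]
width: 0.4
```

Run:
```python
from h import *
st()
c,im=shot("wrist","w21")
c,im=shot("scene","s21");crop(im,190,70,350,220,5,"s21c")
p=O+EX*(-212-35)
goto([p[0],p[1],37],-2.1)
```

```text
t 36.63 pos [461.9 117.3 147.7] psi -1.98 xdir [ 0.001 -0.001 -1.   ] f [ 0.1 -0.1  0.3] w 0.4 q [ 0.22  0.34  2.02 -0.    0.78  1.83]
shift cm [11.06  0.98  0.16] dist/row 2.7 turn [ 0.005  0.001 -0.   ] rows 0.0
```

View pics/w21.png

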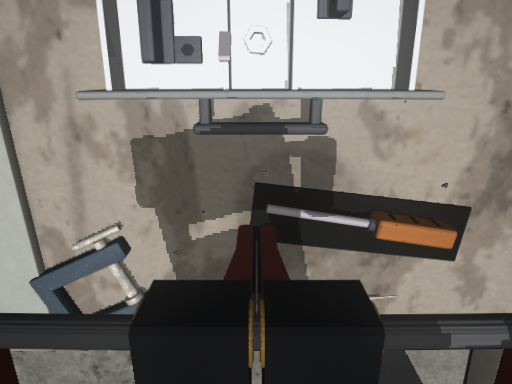

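View pics/s21c.png

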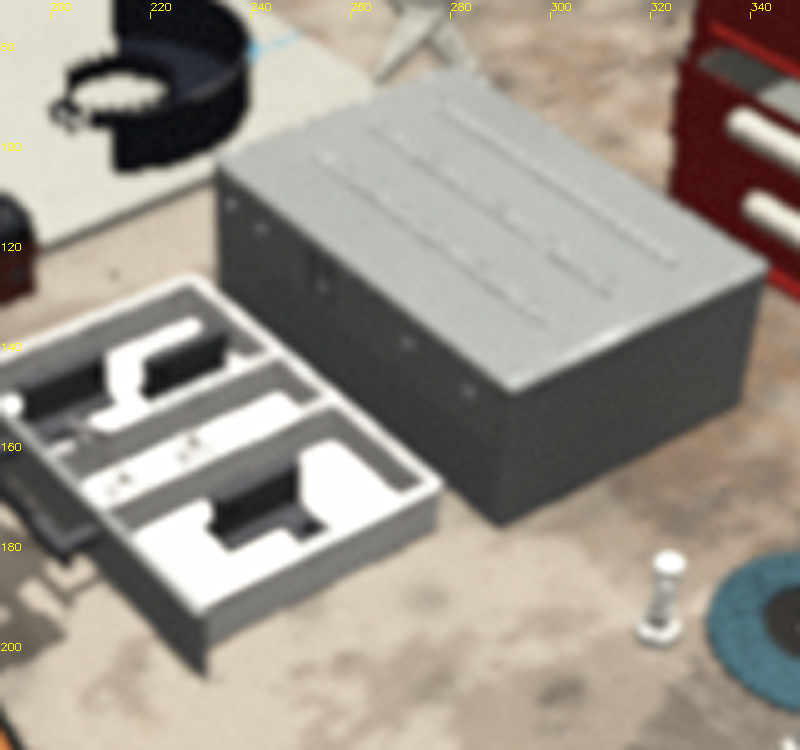

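>>> {"method": "servo_tool", "body": {
  "plan": [
    [[3,0.9,0.2,0,0,0,0],[6.5,0.9,0.2,0,0,0,0],[9,0.9,0.2,0,0,0,0],[10.5,0.9,0.2,0,0,0,0],[11,0.9,0.2,0,0,0,0],[11,0.9,0.2,0,0,0,0]]
  ]
}}

```text
t: 37.23
ee_pos: [470.1, 114.7, 36.4]
orientation: [1.231, 1.194, -1.236]
ft_force: [-0.5, 0.2, -0.9]
width: 0.6
```

>>> {"method": "servo_tool", "body": {
  "plan": [
    [[0,0.6,0,0,0,0,0],[0,1.2,0,0,0,0,0],[0,1.8,0,0,0,0,0],[0,2.4,0,0,0,0,0],[0,3.0,0,0,0,0,0],[0,3.8,0,0,0,0,0],[0,4.6,0,0,0,0,0],[0,5.4,0,0,0,0,0]]
  ]
}}

```text
t: 37.9
ee_pos: [524.2, 112.9, 37.6]
orientation: [1.232, 1.194, -1.237]
ft_force: [-5.8, 2.2, 5.5]
width: 0.6
```

Run:
```python
from h import *
st()
c,im=shot("wrist","w22")
```

```text
t 37.90 pos [524.2 112.9  37.6] psi -1.92 xdir [-0.003 -0.002 -1.   ] f [-5.8  2.2  5.5] w 0.6 q [ 0.19  0.61  1.92 -0.    0.62  1.8 ]
```

View pics/w22.png

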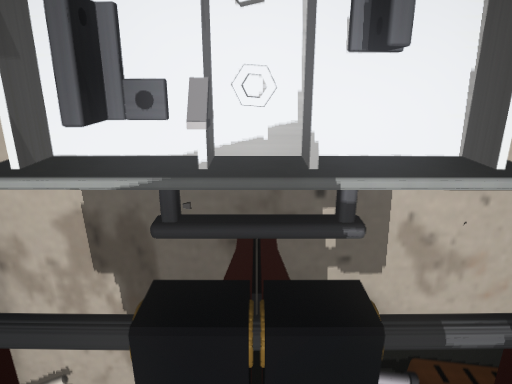

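>>> {"method": "servo_tool", "body": {
  "plan": [
    [[0,1,0,0,0,0,0],[0,2,0,0,0,0,0],[0,3,0,0,0,0,0],[0,4,0,0,0,0,0],[0,5,0,0,0,0,0],[0,6,0,0,0,0,0],[0,7,0,0,0,0,0],[0,8,0,0,0,0,0]]
  ]
}}

```text
t: 38.62
ee_pos: [603.2, 110.1, 37.2]
orientation: [1.23, 1.195, -1.238]
ft_force: [-8.5, -0.7, 5.9]
width: 0.5
```

>>> {"method": "servo_tool", "body": {
  "plan": [
    [[0,0.8,0,0,0,0,0],[0,1.6,0,0,0,0,0],[0,2.3,0,0,0,0,0],[0,3,0,0,0,0,0],[0,3.6,0,0,0,0,0],[0,4.2,0,0,0,0,0],[0,4.7,0,0,0,0,0],[0,5.2,0,0,0,0,0]]
  ]
}}

```text
t: 39.28
ee_pos: [654.6, 108.3, 37.2]
orientation: [1.23, 1.196, -1.239]
ft_force: [-15.1, 1.1, 13.5]
width: 0.5
```

Run:
```python
from h import *
st()
c,im=shot("wrist","w23")
c,im=shot("scene","s23");crop(im,190,70,350,220,5,"s23c")
```

```text
t 39.28 pos [654.6 108.3  37.2] psi -1.93 xdir [-0.006 -0.002 -1.   ] f [-15.1   1.1  13.5] w 0.5 q [ 0.15  0.73  1.62 -0.    0.79  1.75]
```

View pics/s23c.png

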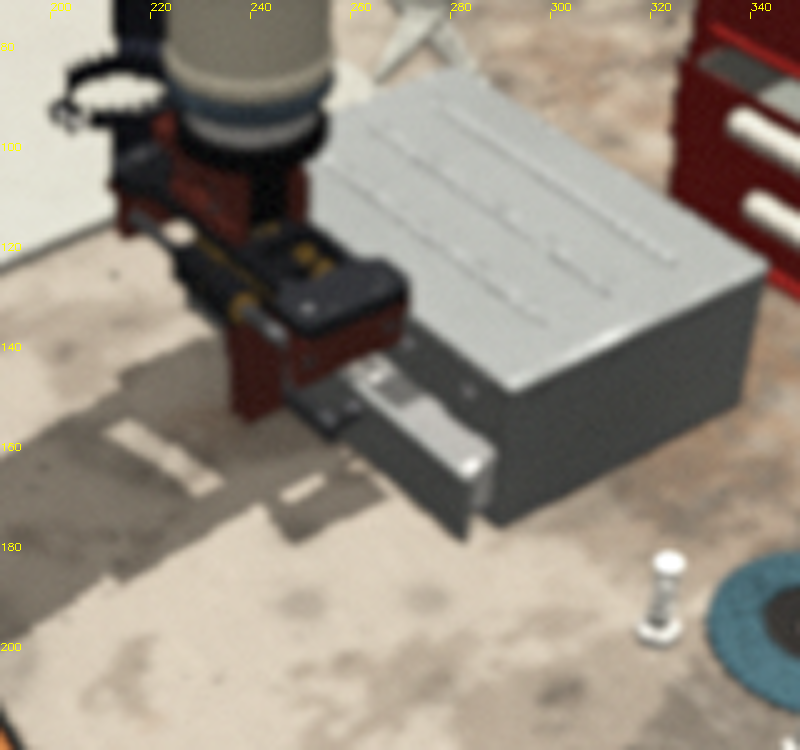

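>>> {"method": "servo_tool", "body": {
  "plan": [
    [[-0.05,0.4,0,0,0,0,0],[-0.05,0.8,0,0,0,0,0],[-0.05,1.1,0,0,0,0,0],[-0.05,1.4,0,0,0,0,0],[-0.05,1.6,0,0,0,0,0],[-0.05,1.8,0,0,0,0,0]]
  ]
}}

```text
t: 39.88
ee_pos: [672.8, 107.7, 37.3]
orientation: [1.23, 1.195, -1.238]
ft_force: [-7.1, -0.6, 3.3]
width: 0.4
```

Run:
```python
from h import *
st()
```

```text
t 39.88 pos [672.8 107.7  37.3] psi -1.92 xdir [-0.005 -0.002 -1.   ] f [-7.1 -0.6  3.3] w 0.4 q [ 0.14  0.75  1.58 -0.    0.81  1.75]
```

Past the peak, it seems; push on gently to the stop.

>>> {"method": "servo_tool", "body": {
  "plan": [
    [[0,0.2,0,0,0,0,0],[0,0.4,0,0,0,0,0],[0,0.5,0,0,0,0,0],[0,0.5,0,0,0,0,0]]
  ]
}}

```text
t: 40.22
ee_pos: [673.7, 107.6, 37.3]
orientation: [1.226, 1.201, -1.245]
ft_force: [-21.6, -1.0, 15.6]
width: 0.4
```

Run:
```python
from h import *
st()
c,im=shot("scene","s24");crop(im,190,70,350,220,5,"s24c")
```

```text
t 40.22 pos [673.7 107.6  37.3] psi -1.93 xdir [-0.014 -0.002 -1.   ] f [-21.6  -1.   15.6] w 0.4 q [ 0.14  0.76  1.57 -0.    0.83  1.75]
```

View pics/s24c.png

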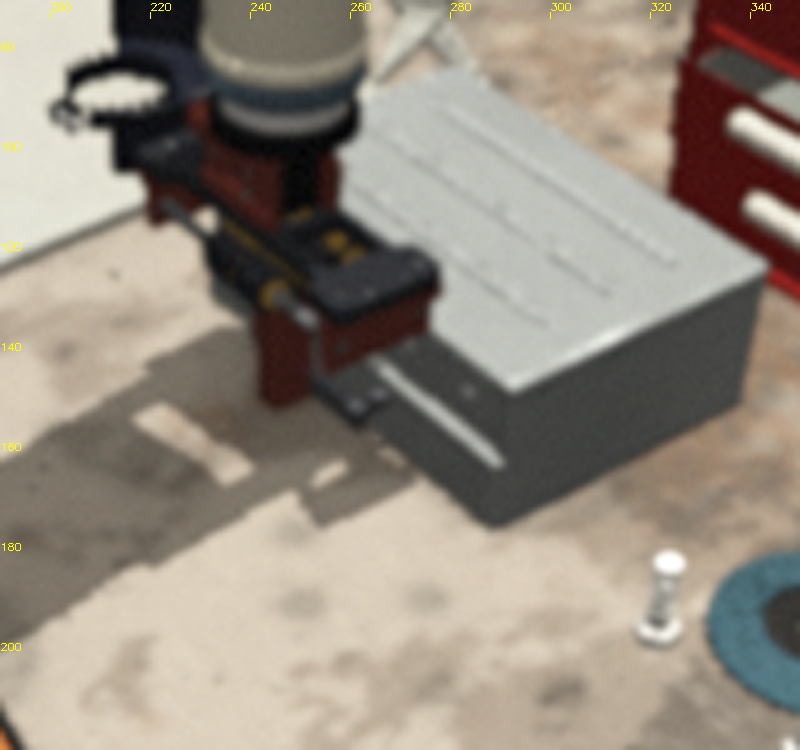

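>>> {"method": "servo_tool", "body": {
  "plan": [
    [[0,-0.5,0,0,0,0,0],[0,-1,0,0,0,0,0],[0,-1.5,0,0,0,0,0],[0,-2,0,0,0,0,0],[0,-3,0,0,0,0,0],[0,-4,0,0,0,0,0],[0,-6,0,0,0,0,0],[0,-8,0,0,0,0,0]]
  ]
}}

```text
t: 40.93
ee_pos: [598.8, 110.5, 37.9]
orientation: [1.233, 1.192, -1.234]
ft_force: [-0.2, -0.3, 0.2]
width: 0.6
```

>>> {"method": "servo_tool", "body": {
  "plan": [
    [[-4,0,0,0,0,0,0],[-8,-2,0,0,0,0,0],[-12,-6,0,0,0,0,0],[-12,-8,4,0,0,0,0],[-12,-8,8,0,0,0,0],[-12,-8,12,0,0,0,0],[-12,-8,16,0,0,0,0],[-12,-8,20,0,0,0,0]]
  ]
}}

```text
t: 41.6
ee_pos: [512.1, -85.4, 158.7]
orientation: [1.233, 1.192, -1.233]
ft_force: [0.7, 0.4, -0.4]
width: 0.8
```

>>> {"method": "servo_tool", "body": {
  "plan": [
    [[0,-2,4,0,0,0,0],[0,-4,8,0,0,0,0],[0,-4,12,0,0,0,0],[0,-4,16,0,0,0,0],[0,-4,20,0,0,0,0],[0,-4,20,0,0,0,0],[0,-4,20,0,0,0,0],[0,-4,20,0,0,0,0]]
  ]
}}

```text
t: 42.27
ee_pos: [465.6, -282.1, 158.1]
orientation: [1.234, 1.193, -1.236]
ft_force: [0.2, 0.4, 0.4]
width: 0.5
```

Run:
```python
from h import *
st()
c,im=shot("scene","s25");crop(im,190,70,350,220,5,"s25c")
c,im=shot("top","t25")
```

```text
t 42.27 pos [ 465.6 -282.1  158.1] psi -1.98 xdir [-0.001 -0.001 -1.   ] f [0.2 0.4 0.4] w 0.5 q [-0.57  0.41  1.86 -0.    0.86  1.04]
```

View pics/s25c.png

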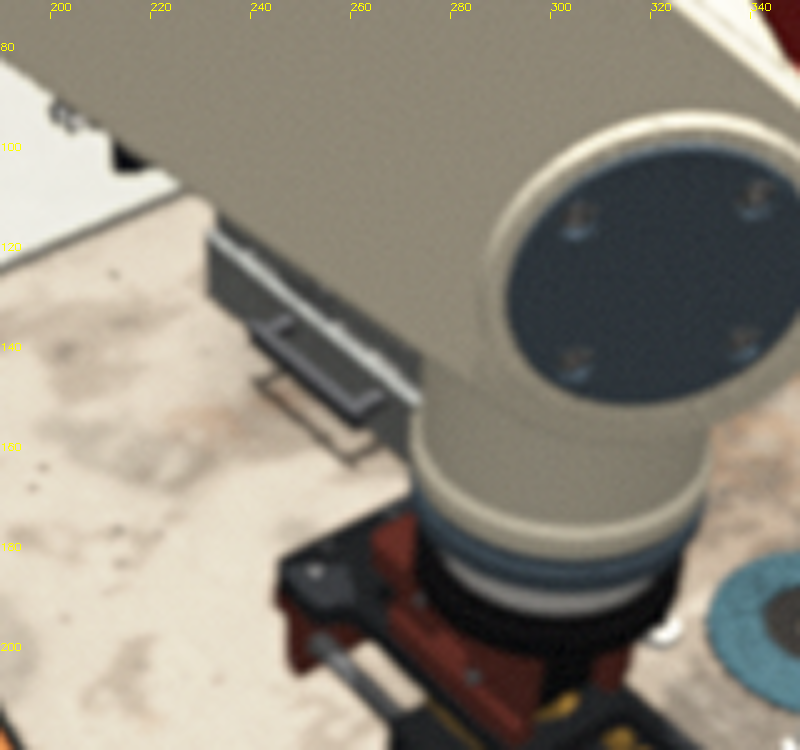

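View pics/t25.png

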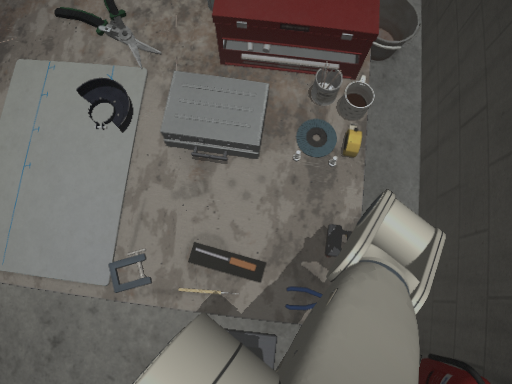

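>>> {"method": "servo_tool", "body": {
  "plan": [
    [[-5,-4,-4,0,0,0,0],[-8,-8,-8,0,0,0,0],[-8,-8,-12,0,0,0,0],[-8,-8,-12,0,0,0,0],[-8,-8,-12,0,0,0,0],[-8,-8,-12,0,0,0,0]]
  ]
}}

```text
t: 42.87
ee_pos: [390.2, -157.5, 239.1]
orientation: [1.23, 1.193, -1.23]
ft_force: [0.8, 0.0, -0.3]
width: 0.4
```

Run:
```python
from h import *
st()
c,im=shot("wrist","w26")
c,im=shot("top","t26")
```

```text
t 42.87 pos [ 390.2 -157.5  239.1] psi -1.66 xdir [ 0.002 -0.002 -1.   ] f [ 0.8  0.  -0.3] w 0.4 q [-0.41  0.11  2.06 -0.    0.97  1.19]
```

View pics/w26.png

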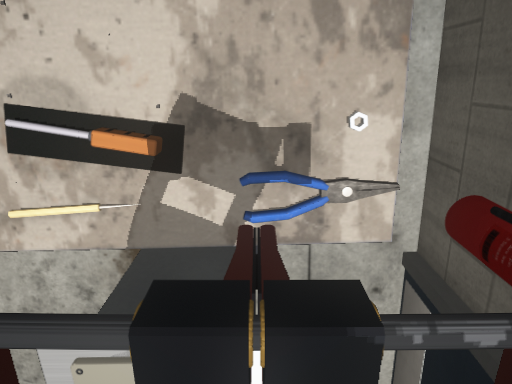

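View pics/t26.png

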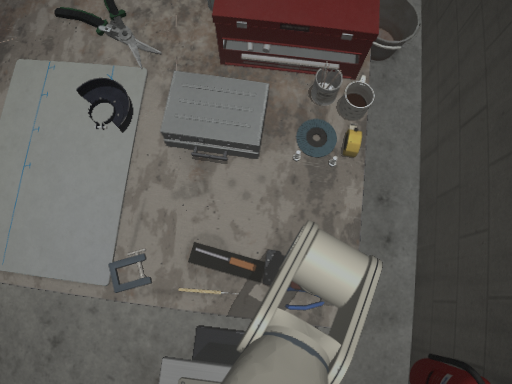

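The picture shows nut 3 on the table at (358,121), the rod on its mat, and the drawer shut. I'm handing the job in.

Run:
```python
from h import *
print(ctrl.close_job())
```

```text
the job is handed in; nothing more can be done
None
```

The job is done and handed in at about 43 s; no verdict was reported.

- **Release:** I pushed the rod through the slot against the latch tab, with about 4 N at the tool. The drawer sprang out, and I laid the rod back on its mat.
- **Sorting:** Three brackets were there. The two left-hand ones are in the left bay and the right-hand one is in the right bay, all flat. Two nuts are in the middle bay and the third was left on the table.
- **Closing:** I pushed the bar in until it stopped, at about 22 N. When I backed off, the drawer stayed shut.

**Last checks:**
- The final pictures show the drawer at its starting position, the rod on its mat, the third nut on the table, and the pliers, disc and bolts where they were.
- The contents were last seen partway through the push, with the left-hand and right-hand brackets and a nut still in their bays. The last view of everything was just before the push, and I could not see inside once the drawer was shut.
- The top camera placed the cabinet about 5 mm further right than the wrist camera did. I went by the wrist camera, and the rod entered the slot without touching.

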